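# Build up a spindle's bearing stack

## Robot

A 6-joint arm with a two-finger parallel gripper is mounted at the origin on a cart in front of the work surface, level with it; the furniture and walls round the work are solid. World frame = base frame: x ahead of the robot, y to its left, z up, the work surface at z = 0. Lengths are in mm, angles in rad, forces in N, time in s.
With the tool pointing down it reaches from about 300 to 850 mm from the base axis. Payload 5.4 kg.
Tool frame: the origin (TCP) lies midway between the tips of the shut fingers; the grasp point (between the pads) lies 19 mm behind it (pinch_z is the distance from the TCP to the grasp point, in mm); x points along the fingers, z is the direction in which the jaws open and shut, and the axes are right-handed (so a half turn about x gives the same grasp; the last joint's range is limited). The gripper opens to 85 mm and grips with 20 to 120 N. Pads are 22 mm wide; open, the fingers measure 114 mm over their backs; the gripper's body (76 mm by 85 mm) begins 54 mm behind the grasp point. The pads swing forward as they close: fully open they stand 13 mm farther back than shut.
Start: joints at [1.014, 0.158, 1.597, -0, 1.386, -0.21], TCP at [195.446, 540.747, 231.299] pointing down, gripper open.
Joint ranges: [-2.91, 2.91], [-0.94, 2.29], [0.18, 2.7], [-1.29, 4.43], [0.17, 2.64], [-3, 3]. Speed limits (rad/s): [2.57, 2.57, 3.14, 3.14, 3.14, 3.14].

## Interface

Orientations are given as a unit quaternion [x, y, z, w].
In Python, from workcell import sense, read_camera, camera_params, job_done, pinch_z gives the robot as it stands.
- The arm moves only by the shell command python3 -m handwheel 'ROWS' [FORCE]. ROWS is JSON, a list of rows, each a list of 3 entries, a list of its own where there are three numbers: the shift along the tool's x, y, z normalised to -1 to 1, where 1 is 20 cm, then the turn about the tool's x normalised to -1 to 1, where 1 is 0.5 rad, then the closure, from 0 (fully open) to 1 (shut). A call has 1 to 5 rows; each row is the pose to reach, as a shift and turn from the pose measured when the call began, along the tool's axes at that moment; what a row does not reach only later rows make up. A row lasts 1/10 s, in which the tool goes at most 50 mm and 8.59 degrees, less where a joint would pass 70% of its speed; a pose out of reach is approached as far as the arm can. A call with a number of a shift or a turn outside -1 to 1 is refused whole. A call with a gripper value outside its range is refused whole. The fingers move at their own pace and stop on an object; FORCE is the grip in N (left out, the last holds). Time passes only in rows, so rows that repeat a pose let the fingers close. It gives the time, the measured TCP pose, the force and the opening at its end, in the units of the state.
- sense(): the state, without advancing time (a new reading comes with each control period).
- read_camera(name): name is "scene" or "side" or "wrist"; returns the picture (400x640x3 uint8, blue, green, red); there is no depth.
- camera_params(name): a dict with "fx", "fy", "cx", "cy" (pixels), "k1" (the pictures are not rectified: a ray, as slopes to the right and down, at radius r is drawn at 1 + k1 r^2 times it, then the intrinsics apply), "origin" and "attitude" of the camera in the world. Camera axes: x right, y up, looking along -z (the intrinsics and any distortion apply to the point x, -y, -z); pixel columns grow to the right and rows downward; lengths in mm; the calibration is good to about 2 mm. A picture is of the moment at which its call begins: read the wrist's pose just before it. camera_params takes no time and is no camera call; for the wrist camera it gives the pose at the moment of the call.
- job_done(): hands the job in, once; it reports no verdict.
The state is a dict: "t": time; "joint_pos": joint angles; "joint_vel": joint speeds; "tau": joint torques, N m; "position": TCP position; "ee_rot": TCP orientation; "ft_force": force on the tool from outside, world axes, zero at the start; "torque": the same for the moment, N m; "grip_width": opening from 0.0 (shut) to 1.0 (fully open).
Only numpy, scipy, OpenCV 4.12 (cv2) and the standard library are available. Lean on these libraries where they do the work, as an engineer would, in place of code of your own. Each camera call takes 0.05 s, during which the arm holds its last target.

## Task

Build up the bearing stack on the upright spindle, from the bottom: the large ball bearing first, then the plain distance ring, then the small ball bearing, and last the stepped flinger, all the same way up as they lie now. Lower each part over the spindle until it sits fully home on what is beneath it, without letting it drop, and leave the micrometer and the hex key lying where they are.

Things in the scene. Friction and masses are not known exactly. Their poses are not given: they have to be found in the camera images.
- spindle: Bright steel stepped spindle upright on a fixed round grey foot, 96 mm across, 14 mm high (screw heads to 18.5 mm, boss 62 mm across to 22 mm). Origin: centre of the foot's underside, on the mat; z up the spindle. Above the foot: shoulder 40 mm across up to 44 mm over the origin; lower seat 28 mm across, 44 to 71 mm; upper seat 23 mm, 71 to 83 mm; threaded end 18 mm, 83 to 95 mm.
- spindle_seat (a point): Point on the spindle's axis at the top of the 40 mm shoulder, 44 mm above the origin of spindle: the underside of the large bearing comes to rest here. The ends of the lower seat, upper seat and threaded end have chamfers 2 to 4 mm high as lead-ins. All loose parts lie on the same rubber mat as the foot, their origins level with the spindle's.
- large_bearing: Loose open ball bearing, bright steel with a brass cage, the widest of the four parts: 62 mm outside, bore 30.4 mm, 16 mm high, about 0.19 kg, lying flat. Origin: centre of its underside; z along its axis, up. Solid over its height for gripping; turning about its axis does not matter.
- distance_ring: Loose plain smooth steel ring with a thin wall: 40 mm outside, bore 30.4 mm, 12 mm high, about 0.06 kg, lying flat. Origin: centre of its underside; z along its axis, up. Fits the lower seat above the large bearing; at home its underside is 60 mm above the spindle's origin.
- small_bearing: Loose open ball bearing, bright steel with a brass cage, the smaller of the two: 47 mm outside, bore 25.2 mm, 12 mm high, about 0.08 kg, lying flat. Origin: centre of its underside; z along its axis, up. Fits the upper seat; at home on the distance ring its underside is 72 mm above the spindle's origin.
- flinger: Loose stepped collar of darker steel: a round flange 54 mm across and 4 mm thick at the bottom, on it a hub 34 mm across up to 8 mm, bore 20.2 mm, about 0.07 kg, lying flange down. Origin: centre of its underside; z along its axis, up. Fits the threaded end; at home on the small bearing its underside is 84 mm above the spindle's origin, and the threaded end stands 3 mm out of it.
- micrometer: Loose outside micrometer lying flat on the mat among the parts, 48 x 130 x 12 mm, the long side along its own y, which lies roughly along world y. Origin: centre of its underside. To be left alone.
- hex_key: Loose black hex key lying flat on the mat between micrometer and spindle, 28 x 72 x 7 mm, the long side along its own y, which lies roughly along world x. Origin: centre of its underside. To be left alone.

How it is judged (in metres and radians):
On the way, in this order (a step that is already met when the one before it is completed fails the run):
1. the large bearing sits home on the spindle's shoulder (z of large_bearing in the frame of spindle between 0.0415 and 0.0465 m and horizontal distance between large_bearing and spindle_seat below 0.004 m and angle between large_bearing's own z axis and vertical below 0.08 rad), for 0.2 s.
2. the distance ring sits on the large bearing (z of distance_ring in the frame of spindle between 0.0575 and 0.0625 m and horizontal distance between distance_ring and spindle_seat below 0.004 m and angle between distance_ring's own z axis and vertical below 0.08 rad), for 0.2 s.
3. the small bearing sits on the distance ring (z of small_bearing in the frame of spindle between 0.0695 and 0.0745 m and horizontal distance between small_bearing and spindle_seat below 0.004 m and angle between small_bearing's own z axis and vertical below 0.08 rad), for 0.2 s.
4. the flinger sits on the small bearing (z of flinger in the frame of spindle between 0.0815 and 0.0865 m and horizontal distance between flinger and spindle_seat below 0.004 m and angle between flinger's own z axis and vertical below 0.08 rad), for 0.2 s.
At the end, for the whole second after the job is handed in: All four parts are on the spindle, released and at rest: undersides 44 mm (large bearing), 60 mm (distance ring), 72 mm (small bearing) and 84 mm (flinger) above the spindle's origin, each within 2.5 mm, centred within 4 mm and level within 0.08 rad (all of step 1 and all of step 2 and all of step 3 and all of step 4 and linear speed of each of large_bearing, distance_ring, small_bearing, flinger below 0.02 m/s); the robot touches nothing.
It fails at once if a part is dropped: it falls free of the fingers faster than 0.6 m/s (a fall of about 18 mm) ((contact force between the fingers and large_bearing below 0.05 N and linear speed of large_bearing above 0.6 m/s) or (contact force between the fingers and distance_ring below 0.05 N and linear speed of distance_ring above 0.6 m/s) or (contact force between the fingers and small_bearing below 0.05 N and linear speed of small_bearing above 0.6 m/s) or (contact force between the fingers and flinger below 0.05 N and linear speed of flinger above 0.6 m/s)).
It fails at once if the micrometer or the hex key is moved by more than 15 mm (distance of any of micrometer, hex_key from where it was at the start of the episode above 0.015 m).
It also fails if it takes over 96 s, if anything falls off the work surface, if the arm or the gripper's body presses on something with over 40 N, if the wrist force passes 120 N, or if a joint passes its speed limit or range.

## Working session

There is one attempt and no reset: what is moved stays moved. The work goes in short steps, Python scripts to look and compute and a shell command to move; the robot and the scene stay as the last step left them, time stands still between calls to the robot, and variables do not carry over. Pictures are saved under pics/ and viewed, and the job is handed in when it is done.

```bash
ls; mkdir -p pics; python3 - <<'E'
from workcell import *
import cv2
s=sense(); print(s); print(pinch_z if not callable(pinch_z) else pinch_z())
for n in ("scene","side","wrist"):
    print(n,camera_params(n)); cv2.imwrite(f"pics/a_{n}.png",read_camera(n))
E
```

```text
pics
{'t': 0.0, 'joint_pos': array([ 1.01386893e+00,  1.59052477e-01,  1.59825559e+00, -1.97793815e-05,
        1.38621817e+00, -2.10098051e-01]), 'joint_vel': array([0.00185803, 0.00082299, 0.00124046, 0.00059223, 0.00048331,
       0.00190546]), 'tau': array([-1.51582162e-04, -3.96004021e+01, -3.31427479e+01, -3.11507811e-04,
        8.50771816e-03,  4.50331459e-05]), 'position': array([195.14410772, 540.21794244, 230.30329058]), 'ee_rot': array([-0.40650185,  0.57939952,  0.4059544 ,  0.57814658]), 'ft_force': array([-0.17608623, -0.71905741,  0.47925377]), 'torque': array([ 0.00934985, -0.02564185, -0.00208311]), 'grip_width': 1.0057893912405238}
18.700000000000003
scene {'fx': 434.9590645990195, 'fy': 434.9590645990195, 'cx': 314.2058546060092, 'cy': 194.43857672398448, 'k1': -0.005964630409717458, 'origin': array([333.89913481, 455.37501825, 689.01462693]), 'attitude': array([-0.07687557,  0.34756714,  0.90947601, -0.21480369])}
side {'fx': 503.18063070473903, 'fy': 503.18063070473903, 'cx': 329.47668165287985, 'cy': 208.87479088461168, 'k1': 0.03854021562574457, 'origin': array([ 279.11822968, -696.32541004,  532.73095874]), 'attitude': array([ 0.47128469, -0.09566839, -0.18559307,  0.85690928])}
wrist {'fx': 323.7592666589344, 'fy': 323.7592666589344, 'cx': 320.51017636522135, 'cy': 200.42804272290613, 'k1': 0.01742609592905472, 'origin': array([130.59750743, 564.46661336, 370.76344376]), 'attitude': array([-0.11411812, -0.07858305,  0.56909752,  0.81051204])}
```

View pics/a_scene.png

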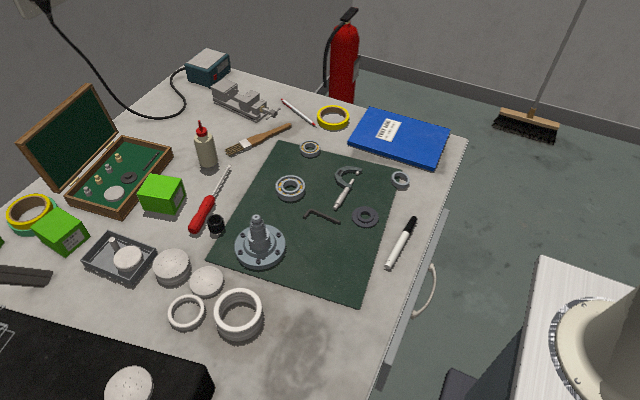

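View pics/a_side.png

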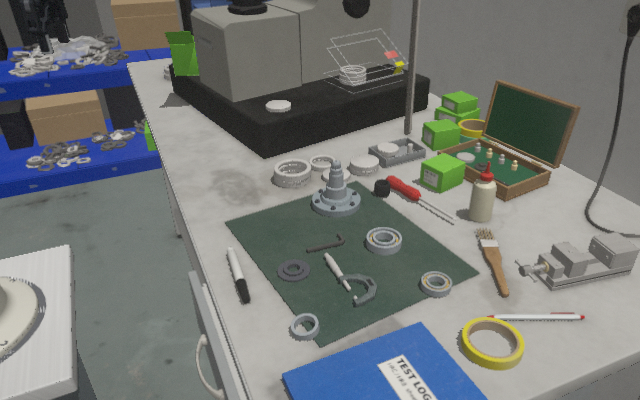

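View pics/a_wrist.png

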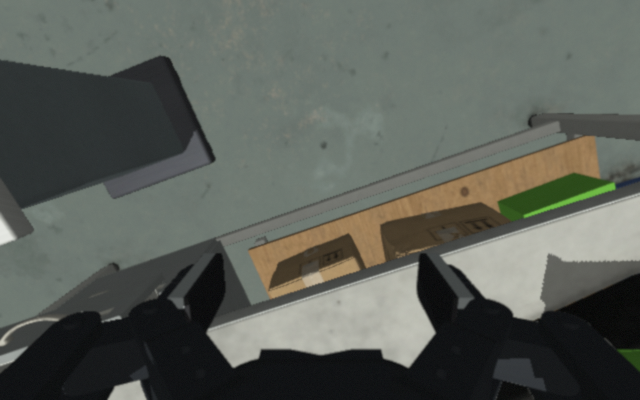

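```bash
cat > h.py <<'E'
import numpy as np, cv2
from scipy.spatial.transform import Rotation as R
from workcell import *
def ray(P,uv):
    uv=np.atleast_2d(uv).astype(float)
    d=np.c_[(uv[:,0]-P['cx'])/P['fx'],(uv[:,1]-P['cy'])/P['fy']]
    u=d.copy()
    for _ in range(15): u=d/(1+P['k1']*(u**2).sum(1,keepdims=True))
    v=np.c_[u[:,0],-u[:,1],-np.ones(len(u))]
    return R.from_quat(P['attitude']).apply(v)
def plane(P,uv,z):
    r=ray(P,uv); o=np.array(P['origin']); return o+r*((z-o[2])/r[:,2])[:,None]
def proj(P,X):
    c=R.from_quat(P['attitude']).inv().apply(np.atleast_2d(X)-P['origin'])
    u=np.c_[c[:,0],-c[:,1]]/-c[:,2:3]; u=u*(1+P['k1']*(u**2).sum(1,keepdims=True))
    return np.c_[P['cx']+P['fx']*u[:,0],P['cy']+P['fy']*u[:,1]]
def delta(target,yaw=None):
    """shift in tool axes /200 from current pose to the world target (mm)"""
    s=sense(); Rm=R.from_quat(s['ee_rot']); return Rm.inv().apply(np.array(target)-s['position'])/200
def st():
    s=sense(); Rm=R.from_quat(s['ee_rot']).as_matrix()
    print('t',round(s['t'],2),'pos',s['position'].round(1),'x',Rm[:,0].round(3),'z',Rm[:,2].round(3),'F',s['ft_force'].round(1),'w',round(s['grip_width'],3),'j6',s['joint_pos'][5].round(2)); return s,Rm
E
python3 - <<'E'
from h import *
st()
c={'scene':dict(sp=(260,243),lb=(290,187),sb=(310,149),ring=(400,179),fl=(366,216),mic=(345,185),hex=(322,215),sptop=(257,215)),
'side':dict(sp=(336,203),lb=(384,239),sb=(436,283),ring=(305,325),fl=(294,270),mic=(350,280),hex=(325,243),sptop=(337,161))}
for n in c:
    P=camera_params(n); 
    for k,v in c[n].items(): print(n,k,plane(P,v,{'lb':14,'sb':10,'ring':10,'fl':5,'sptop':95}.get(k,5))[0].round(0))
for n in c:
    im=cv2.imread(f'pics/a_{n}.png')
    x,y=(205,125) if n=='scene' else (230,140)
    cv2.imwrite(f'pics/b_{n}.png',cv2.resize(im[y:y+190,x:x+260],None,fx=3,fy=3,interpolation=cv2.INTER_CUBIC))
E
```

```text
t 0.15 pos [195.2 540.4 230.5] x [-0.001 -0.001 -1.   ] z [ 0.34   0.94  -0.001] F [ 0.   0.4 -0.4] w 0.998 j6 -0.21
scene sp [636.  65.   5.]
scene lb [650. -82.  14.]
scene sb [ 668. -211.   10.]
scene ring [ 451. -214.   10.]
scene fl [480. -89.   5.]
scene mic [ 552. -148.    5.]
scene hex [560. -51.   5.]
scene sptop [632.  67.  95.]
side sp [632.  76.   5.]
side lb [653. -81.  14.]
side sb [ 671. -212.   10.]
side ring [ 452. -210.   10.]
side fl [483. -84.   5.]
side mic [ 555. -145.    5.]
side hex [559. -37.   5.]
side sptop [637.  81.  95.]
```

View pics/b_scene.png

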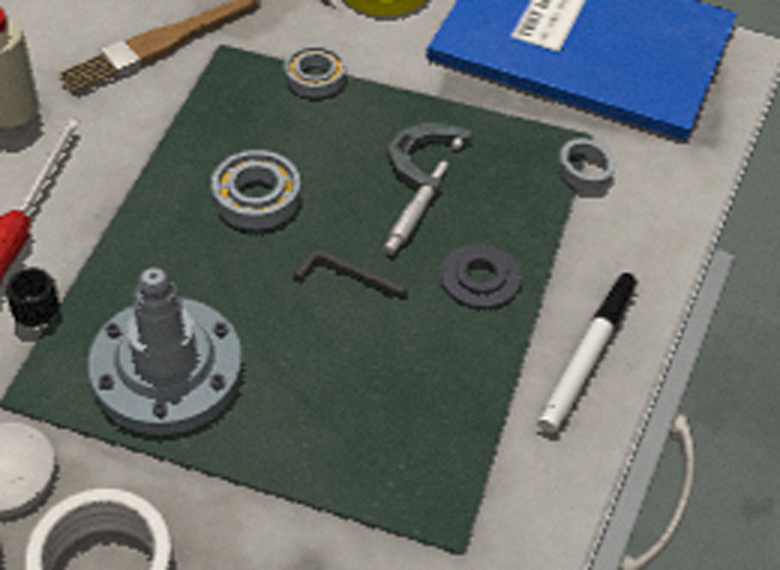

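View pics/b_side.png

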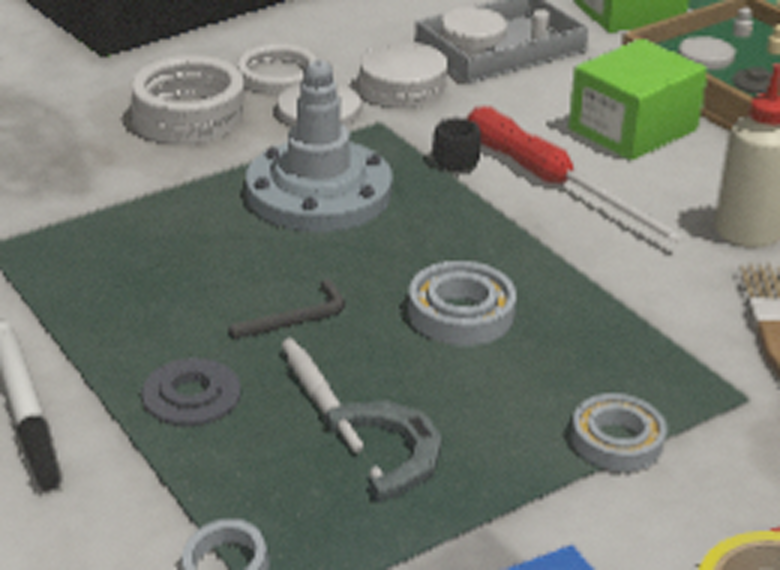

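```bash
python3 -c "
from workcell import *
print(type(pinch_z), pinch_z)"
python3 -m handwheel '[[[-0.3,-0.94,-0.76],0,0],[[-0.3,-0.94,-0.76],0,0],[[-0.3,-0.94,-0.76],0,0],[[-0.3,-0.94,-0.76],0,0],[[-0.3,-0.94,-0.76],0,0]]' 40
python3 -m handwheel '[[[0,-0.94,-0.76],0,0],[[0,-0.94,-0.76],0,0],[[0,-0.94,-0.76],0,0],[[0,-0.94,-0.76],0,0],[[0,-0.94,-0.76],0,0]]'
python3 -m handwheel '[[[0,-0.94,-0.76],-0.69,0],[[0,-0.94,-0.76],-0.69,0],[[0,-0.94,-0.76],-0.69,0],[[0,-0.94,-0.76],-0.69,0],[[0,-0.94,-0.76],-0.69,0]]'
python3 - <<'E'
from h import *
st(); P=camera_params('wrist');print(P); cv2.imwrite('pics/c.png',read_camera('wrist'))
for k,v in dict(sp=(634,72,5),lb=(651,-82,14)).items(): print(k,proj(P,[v]))
E
```

```text
<class 'float'> 18.700000000000003
t: 0.65
position: [320.8, 331.8, 290.9]
ee_rot: [-0.407, 0.579, 0.406, 0.578]
ft_force: [0.5, 0.5, -0.3]
grip_width: 1.001
t: 1.15
position: [446.7, 122.7, 291.0]
ee_rot: [-0.406, 0.579, 0.406, 0.578]
ft_force: [0.4, 0.4, -0.6]
grip_width: 0.998
t: 1.65
position: [571.4, -84.6, 290.9]
ee_rot: [-0.499, 0.501, 0.499, 0.5]
ft_force: [0.6, -0.0, 0.4]
grip_width: 1.001
t 1.65 pos [571.4 -84.6 290.9] x [-0.001 -0.001 -1.   ] z [ 0.003  1.    -0.001] F [ 0.6 -0.   0.4] w 1.001 j6 -1.92
{'fx': 323.7592666589344, 'fy': 323.7592666589344, 'cx': 320.51017636522135, 'cy': 200.42804272290613, 'k1': 0.01742609592905472, 'origin': array([502.71501683, -83.95968851, 431.27910471]), 'attitude': array([-0.09849596, -0.09684748,  0.6994935 ,  0.70116186])}
sp [[434.96162453 207.21981385]]
lb [[322.84111135 221.27238329]]
```

View pics/c.png

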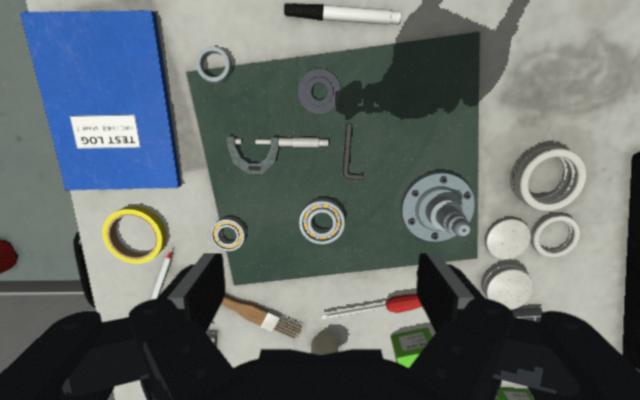

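```bash

python3 -m handwheel '[[[0.2,-0.66,0.785],0,0],[[0.2,-0.66,0.785],0,0],[[0.2,-0.66,0.785],0,0],[[0.2,-0.66,0.785],0,0],[[0.2,-0.66,0.785],0,0]]'
python3 - <<'E'
from h import *
st(); P=camera_params('wrist');im=read_camera('wrist'); cv2.imwrite('pics/d.png',im); np.save('d.npy',P,allow_pickle=True)
print(P['origin'])
for z in (14,22,44,71,83,95): print(z,proj(P,[(634,72,z)]))
x,y=230,30
cv2.imwrite('pics/d2.png',cv2.resize(im[y:y+180,x:x+180],None,fx=4*.8,fy=4*.8,interpolation=cv2.INTER_CUBIC))
E
```

```text
t: 2.2
position: [707.4, 69.1, 243.2]
ee_rot: [-0.498, 0.503, 0.5, 0.498]
ft_force: [-0.0, -1.3, -0.4]
grip_width: 1.002
t 2.2 pos [707.4  69.1 243.2] x [-0.007 -0.003 -1.   ] z [ 0.003  1.    -0.003] F [-0.  -1.3 -0.4] w 1.002 j6 -1.64
[639.47375911  70.10102456 383.9980832 ]
14 [[323.64007916 104.95520726]]
22 [[323.67835961 104.83953377]]
44 [[323.79296341 104.49322864]]
71 [[323.9557454  104.00133416]]
83 [[324.03751701 103.75423393]]
95 [[324.12611718 103.48649679]]
```

View pics/d2.png

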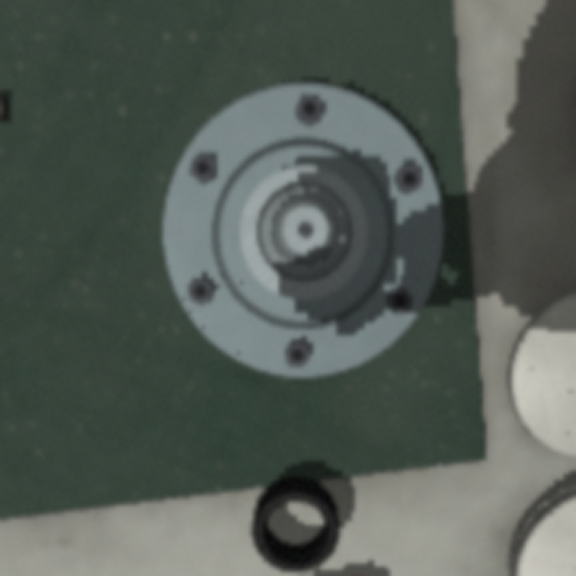

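View pics/d.png

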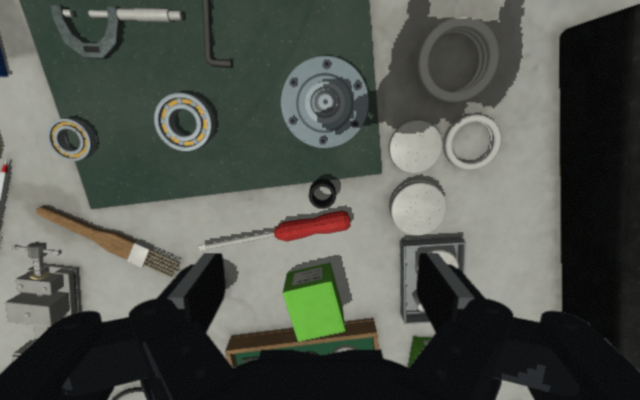

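```bash

python3 -m handwheel '[[[0,0,0],0,0],[[0,0,0],0,0]]'
python3 - <<'E'
from h import *
for i in range(4):
    st(); P=camera_params('wrist');im=read_camera('wrist')
    print(P['origin'],P['attitude'])
    b=im.astype(int); g=b[:,:,1]; m=((b[:,:,0]-b[:,:,2]>8)&(b[:,:,0]>b[:,:,1]-3)).astype(np.uint8)*255 
    m[:, :260]=0; m[:,400:]=0; m[170:]=0
    m=cv2.morphologyEx(m,cv2.MORPH_CLOSE,np.ones((5,5)))
    cs,_=cv2.findContours(m,cv2.RETR_EXTERNAL,cv2.CHAIN_APPROX_NONE); c=max(cs,key=cv2.contourArea)
    p=plane(P,c[:,0,:],14)[:,:2]
    # circle fit robust, r=48
    from scipy.optimize import least_squares
    f=least_squares(lambda q:np.hypot(*(p-q[:2]).T)-q[2],[634,72,48],loss='soft_l1',f_scale=.7); print('foot',f.x.round(2))
    print('tip',plane(P,[(325.3,101.6)],95).round(1))
cv2.imwrite('pics/m.png',m)
E
```

```text
t: 2.45
position: [706.5, 66.7, 244.8]
ee_rot: [-0.499, 0.504, 0.499, 0.499]
ft_force: [0.3, -0.9, 0.5]
grip_width: 0.999
t 2.45 pos [706.5  66.7 244.8] x [-0.006 -0.005 -1.   ] z [ 0.005  1.    -0.005] F [ 0.3 -0.9  0.5] w 0.999 j6 -1.64
[638.43690951  68.03146247 385.56024864] [-0.09818939 -0.09379781  0.69910028  0.70201112]
foot [635.11  67.31  41.8 ]
tip [[631.6  70.5  95. ]]
t 2.5 pos [706.5  66.4 245.3] x [-0.005 -0.005 -1.   ] z [ 0.005  1.    -0.005] F [-0.6 -0.1  0.2] w 0.999 j6 -1.64
[638.42457884  67.76756141 386.02225464] [-0.09852062 -0.09400643  0.69891097  0.7021253 ]
foot [632.07  71.1   45.87]
tip [[631.8  70.3  95. ]]
t 2.55 pos [706.7  66.3 245.7] x [-0.004 -0.005 -1.   ] z [ 0.006  1.    -0.005] F [ 0.3 -0.2  0.7] w 0.999 j6 -1.64
[638.4666705   67.67529019 386.31273068] [-0.09873437 -0.09419172  0.69881395  0.70216701]
foot [635.7   67.3   41.47]
tip [[632.   70.2  95. ]]
t 2.6 pos [706.8  66.3 245.8] x [-0.004 -0.005 -1.   ] z [ 0.006  1.    -0.005] F [-0.1 -0.1  0.4] w 0.994 j6 -1.64
[638.52368991  67.69927627 386.42140492] [-0.09881874 -0.09430024  0.6987935   0.70216093]
foot [632.03  71.32  46.05]
tip [[632.2  70.2  95. ]]
```

```bash

cat >> h.py <<'E'
from scipy.optimize import least_squares
def circ(p,c0,r=None,fs=.5):
    if r: f=least_squares(lambda q:np.hypot(*(p-q).T)-r,c0,loss='soft_l1',f_scale=fs)
    else: f=least_squares(lambda q:np.hypot(*(p-q[:2]).T)-q[2],[*c0,np.median(np.hypot(*(p-np.array(c0)).T))],loss='soft_l1',f_scale=fs)
    return f.x
E
python3 - <<'E'
from h import *
st(); P=camera_params('wrist');im=read_camera('wrist')
hsv=cv2.cvtColor(im,cv2.COLOR_BGR2HSV)
for uv in ((300,130),(360,120),(350,110),(270,150),(372,105),(365,80)): print(uv,im[uv[1],uv[0]],hsv[uv[1],uv[0]])
h=hsv[:,:,0].astype(int); m=((h>88)&(h<130)&(hsv[:,:,1]>20)).astype(np.uint8)*255
m[:, :260]=0; m[:,400:]=0; m[170:]=0
cs,_=cv2.findContours(m,cv2.RETR_EXTERNAL,cv2.CHAIN_APPROX_NONE); c=max(cs,key=cv2.contourArea)
p=plane(P,c[:,0,:],14)[:,:2]
print(circ(p,(634,70)), circ(p,(634,70),48))
o=np.hstack([cv2.resize(a[30:180,240:400],None,fx=2.5,fy=2.5,interpolation=cv2.INTER_NEAREST) for a in (im,cv2.cvtColor(m,8))]); cv2.imwrite('pics/m2.png',o)
E
```

```text
t 2.65 pos [706.8  66.4 245.8] x [-0.004 -0.005 -1.   ] z [ 0.006  1.    -0.005] F [ 0.6 -0.1  0.3] w 0.997 j6 -1.64
(300, 130) [142 140 127] [ 94  27 142]
(360, 120) [58 58 52] [90 26 58]
(350, 110) [67 66 60] [94 27 67]
(270, 150) [60 70 57] [67 47 70]
(372, 105) [29 33 27] [70 46 33]
(365, 80) [105 105  94] [ 90  27 105]
[631.99614026  72.68325838  46.97469894] [632.04575322  72.72156108]
```

View pics/m2.png

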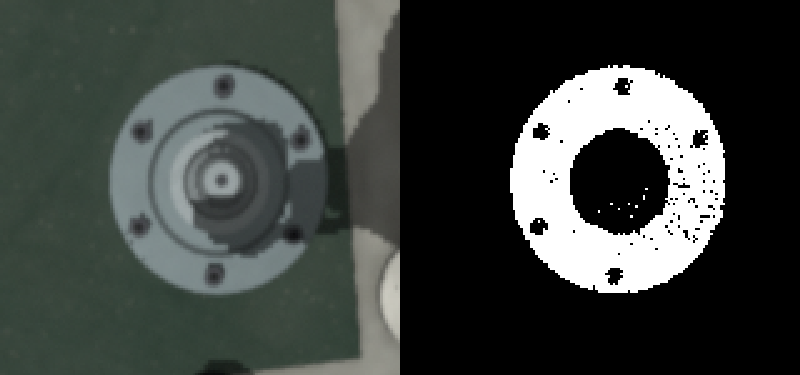

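```bash

python3 - <<'E'
from h import *
P=camera_params('wrist');print(P['origin']); print(plane(P,[(328.4,102.0)],95),proj(P,[(632,72.7,z) for z in (14,95)]))
Q=camera_params('side'); S=camera_params('scene')
print(proj(Q,[(632,72.7,z) for z in (14,95)]),proj(S,[(632,72.7,z) for z in (14,95)]))
E
```

```text
[638.63701239  67.92200367 386.27395419]
[[632.60802001  73.11154065  95.        ]] [[326.71153451 103.02856611]
 [327.92195188 101.26098032]]
[[336.50240239 200.02233515]
 [336.35533174 163.37572739]] [[259.27577665 244.11045663]
 [255.3364827  217.19393884]]
```

```bash

python3 -m handwheel '[[[0.73,0.28,-0.74],0,0],[[0.73,0.28,-0.74],0,0],[[0.73,0.28,-0.74],0,0],[[0.73,0.28,-0.74],0,0],[[0.73,0.28,-0.74],0,0]]'
python3 -m handwheel '[[[0,0,0],0,0],[[0,0,0],0,0],[[0,0,0],0,0],[[0,0,0],0,0]]'
cat >> h.py <<'E'
def mask_part(im):
    "not the green mat: steel/brass/dark parts"
    hsv=cv2.cvtColor(im,cv2.COLOR_BGR2HSV); h=hsv[:,:,0].astype(int)
    return (~((h>55)&(h<86)&(hsv[:,:,1]>34))).astype(np.uint8)*255
E
python3 - <<'E'
from h import *
st(); P=camera_params('wrist');im=read_camera('wrist'); cv2.imwrite('pics/e.png',im)
print(P['origin'],proj(P,[(651,-82,14)]))
cv2.imwrite('pics/e_m.png',mask_part(im))
E
```

```text
t: 3.2
position: [645.5, -84.6, 96.5]
ee_rot: [-0.496, 0.506, 0.5, 0.499]
ft_force: [-0.2, 0.2, -0.6]
grip_width: 1.003
t: 3.6
position: [647.1, -83.7, 98.4]
ee_rot: [-0.497, 0.505, 0.499, 0.499]
ft_force: [0.2, 0.1, 0.1]
grip_width: 0.996
t 3.6 pos [647.1 -83.7  98.4] x [-0.008 -0.004 -1.   ] z [ 0.007  1.    -0.004] F [0.2 0.1 0.1] w 0.996 j6 -1.87
[579.40131817 -82.22384744 239.31635552] [[323.15958009 212.52888011]]
```

View pics/e.png

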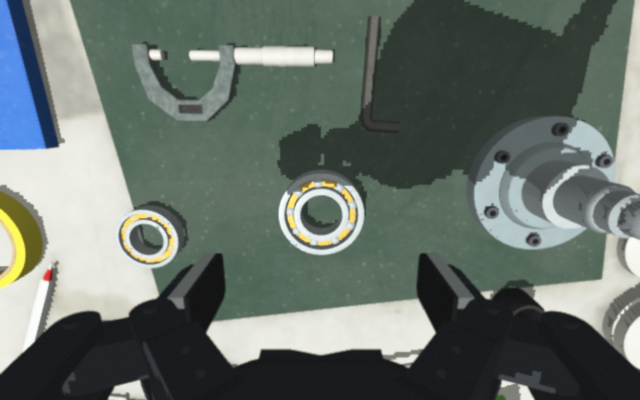

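View pics/e_m.png

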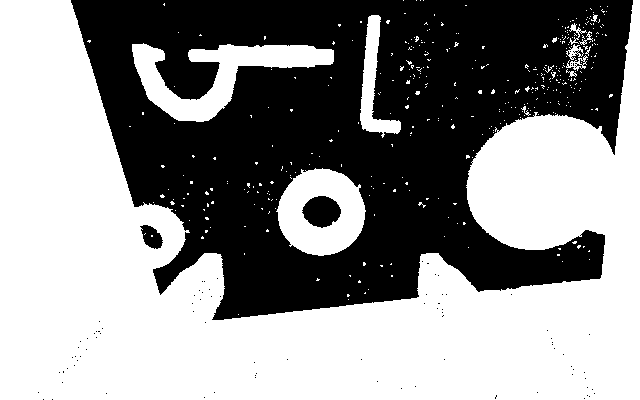

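```bash

cat >> h.py <<'E'
def cyl(P,m,c0,r,z0,z1,box):
    """far half of the silhouette is the top edge (z1), near half the bottom edge (z0)"""
    x0,x1,y0,y1=box; q=np.zeros_like(m); q[y0:y1,x0:x1]=m[y0:y1,x0:x1]
    cs,_=cv2.findContours(q,cv2.RETR_EXTERNAL,cv2.CHAIN_APPROX_NONE); c=max(cs,key=cv2.contourArea)[:,0,:].astype(float)
    cen=np.array(c0,float)
    for _ in range(6):
        d=cen-np.array(P['origin'])[:2]; d/=np.linalg.norm(d)
        pt=plane(P,c,z1)[:,:2]; pb=plane(P,c,z0)[:,:2]
        ft=pt[(pt-cen)@d>4]; fb=pb[(pb-cen)@d<-4]
        a=circ(ft,cen,r-.25); b=circ(fb,cen,r-.25)
        both=least_squares(lambda k:np.r_[np.hypot(*(ft-k).T),np.hypot(*(fb-k).T)]-r+.25,cen,loss='soft_l1',f_scale=.5).x
        cen=both
    res=np.r_[np.hypot(*(ft-cen).T),np.hypot(*(fb-cen).T)]-r+.25
    print('top',a.round(1),'bottom',b.round(1),'both',cen.round(2),'rms',res.std().round(2),'mean',res.mean().round(2),'n',len(c)); return cen
E
python3 - <<'E'
from h import *
st(); P=camera_params('wrist');im=read_camera('wrist'); m=mask_part(im)
print(cyl(P,m,(651,-82),31,0,16,(260,385,160,265)))
E
```

```text
t 3.65 pos [646.9 -83.7  98.1] x [-0.008 -0.004 -1.   ] z [ 0.007  1.    -0.004] F [-0.  -0.4  0.2] w 1.003 j6 -1.87
top [652.9 -83.8] bottom [651.6 -83.4] both [652.25 -83.62] rms 0.69 mean 0.72 n 263
[652.24875871 -83.61706085]
```

```bash

python3 - <<'E'
from h import *
print(delta((652.3,-83.6,20)))
E
```

```text
[ 0.38858398 -0.03212105  0.00296102]
```

```bash

python3 -m handwheel '[[[0.2,-0.032,0.003],0,0],[[0.388,-0.032,0.003],0,0],[[0.388,-0.032,0.003],0,0],[[0.388,-0.032,0.003],0,0],[[0.388,-0.032,0.003],0,0]]'
python3 - <<'E'
from h import *
st();print(delta((652.3,-83.6,-4)))
E
```

```text
t: 4.2
position: [654.3, -84.0, 23.0]
ee_rot: [-0.498, 0.504, 0.498, 0.499]
ft_force: [0.4, -0.9, -0.1]
grip_width: 0.999
t 4.2 pos [654.3 -84.   23. ] x [-0.005 -0.005 -1.   ] z [ 0.007  1.    -0.005] F [ 0.4 -0.9 -0.1] w 0.999 j6 -1.87
[0.13499519 0.0092055  0.00261041]
```

```bash

python3 -m handwheel '[[[0.06,0.009,0.003],0,0],[[0.12,0.009,0.003],0,0],[[0.12,0.009,0.003],0,0],[[0.12,0.009,0.003],0,0]]'
python3 - <<'E'
from h import *
st();print(delta((652.3,-83.6,-4))); cv2.imwrite('pics/f.png',read_camera('wrist')); st()
E
```

```text
t: 4.6
position: [651.8, -83.4, -1.7]
ee_rot: [-0.498, 0.505, 0.498, 0.499]
ft_force: [-0.1, -1.4, 0.9]
grip_width: 0.999
t 4.6 pos [651.8 -83.4  -1.7] x [-0.006 -0.005 -1.   ] z [ 0.007  1.    -0.005] F [-0.1 -1.4  0.9] w 0.999 j6 -1.87
[ 0.01157135 -0.00272394 -0.00106777]
t 4.65 pos [652.2 -83.5  -1.2] x [-0.005 -0.005 -1.   ] z [ 0.007  1.    -0.005] F [ 0.5 -1.   0.2] w 1.002 j6 -1.87
```

View pics/f.png

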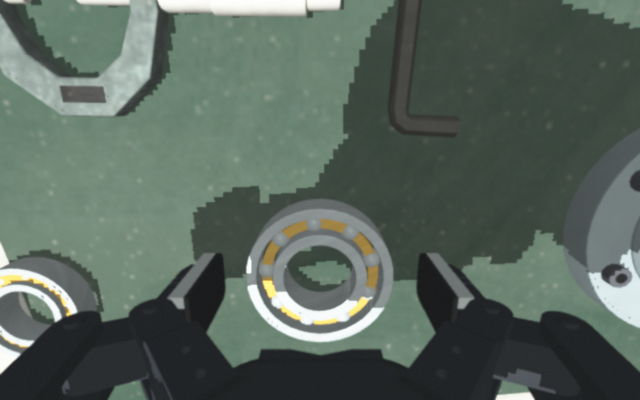

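```bash

python3 -m handwheel '[[[0.012,0,0],0,1],[[0.012,0,0],0,1],[[0.012,0,0],0,1],[[0.012,0,0],0,1],[[0.012,0,0],0,1]]' 60
python3 -m handwheel '[[[0,0,0],0,1],[[0,0,0],0,1]]'
python3 - <<'E'
from h import *
st(); cv2.imwrite('pics/g.png',read_camera('wrist')); st()
E
```

```text
t: 5.15
position: [653.8, -83.1, -1.4]
ee_rot: [-0.499, 0.504, 0.497, 0.5]
ft_force: [-0.4, 2.5, 8.0]
grip_width: 0.699
t: 5.35
position: [653.9, -83.1, -1.4]
ee_rot: [-0.499, 0.503, 0.497, 0.5]
ft_force: [1.7, -0.1, 1.5]
grip_width: 0.696
t 5.35 pos [653.9 -83.1  -1.4] x [-0.002 -0.005 -1.   ] z [ 0.007  1.    -0.005] F [ 1.7 -0.1  1.5] w 0.696 j6 -1.87
t 5.4 pos [653.9 -83.1  -1.4] x [-0.002 -0.005 -1.   ] z [ 0.008  1.    -0.005] F [0.5 1.  1.1] w 0.702 j6 -1.87
```

View pics/g.png

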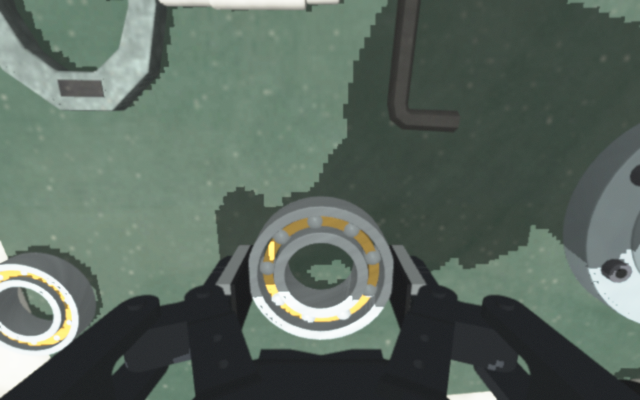

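```bash

python3 -m handwheel '[[[-0.1,0,0],0,1],[[-0.35,0,0],0,1],[[-0.7,0,0],0,1],[[-0.7,0,0],0,1],[[-0.7,0,0],0,1]]'
python3 - <<'E'
from h import *
s,_=st();print(delta((633.8,72.9,138))); P=camera_params('wrist');im=read_camera('wrist');cv2.imwrite('pics/i.png',im[150:400,160:480].repeat(2,0).repeat(2,1)); print(P['origin']-s['position'])
E
```

```text
t: 5.9
position: [656.7, -83.3, 143.1]
ee_rot: [-0.501, 0.502, 0.495, 0.502]
ft_force: [0.3, -0.6, -1.3]
grip_width: 0.697
t 5.9 pos [656.7 -83.3 143.1] x [ 0.006 -0.007 -1.   ] z [ 0.008  1.    -0.007] F [ 0.3 -0.6 -1.3] w 0.697 j6 -1.87
[0.01930354 0.12079866 0.78033545]
[-69.70078682   1.86610705 139.89995852]
```

View pics/i.png

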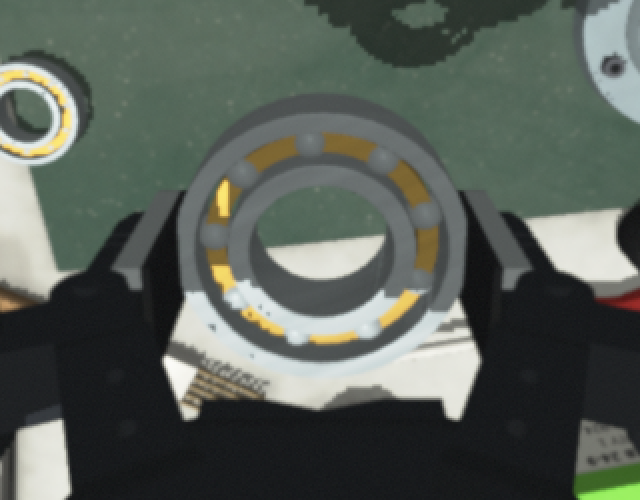

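```bash

python3 - <<'E'
from h import *
s,_=st(); P=camera_params('wrist')
px=np.array([(178,240),(468,240),(322,112),(322,376)])/2+[159.75,149.75]
p=plane(P,px,s['position'][2]+17.4); print(p.round(1)); c=circ(p[:,:2],(655,-83)); print(c, c[:2]-s['position'][:2])
E
```

```text
t 5.95 pos [654.8 -82.8 139.5] x [ 0.001 -0.006 -1.   ] z [ 0.008  1.    -0.006] F [ 0.  -0.  -2.4] w 0.7 j6 -1.87
[[ 651.2 -112.6  156.9]
 [ 651.4  -51.7  156.9]
 [ 623.2  -82.1  156.9]
 [ 685.   -82.6  156.9]]
[654.13543899 -82.1649123   30.72779612] [-0.65659185  0.5972379 ]
```

```bash

python3 -m handwheel '[[[0,0.11,0.4],0,1],[[0,0.11,0.776],0,1],[[0,0.11,0.776],0,1],[[0,0.11,0.776],0,1],[[0,0.11,0.776],0,1]]'
python3 -m handwheel '[[[0,0,0],0,1],[[0,0,0],0,1],[[0,0,0],0,1]]'
python3 - <<'E'
from h import *
s,_=st();print(delta((633,72.3,110)))
for n,(x,y) in (('scene',(200,150)),('side',(280,110))):
    im=read_camera(n); cv2.imwrite(f'pics/j_{n}.png',cv2.resize(im[y:y+120,x:x+120],None,fx=5,fy=5,interpolation=cv2.INTER_CUBIC))
im=read_camera('wrist'); cv2.imwrite('pics/j_w.png',im[150:400,160:480].repeat(2,0).repeat(2,1))
E
```

```text
t: 6.45
position: [631.8, 74.3, 135.2]
ee_rot: [-0.499, 0.504, 0.499, 0.499]
ft_force: [0.4, -1.0, -2.0]
grip_width: 0.699
t: 6.75
position: [631.6, 72.9, 134.5]
ee_rot: [-0.498, 0.505, 0.499, 0.499]
ft_force: [-0.9, -0.7, -1.8]
grip_width: 0.7
t 6.75 pos [631.6  72.9 134.5] x [-0.006 -0.006 -1.   ] z [ 0.007  1.    -0.006] F [-0.9 -0.7 -1.8] w 0.7 j6 -1.63
[ 0.12225412 -0.00778849 -0.00233105]
```

View pics/j_scene.png

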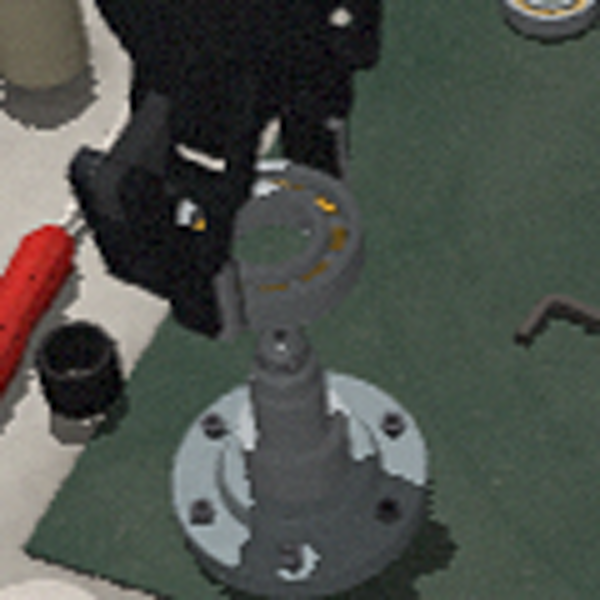

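View pics/j_side.png

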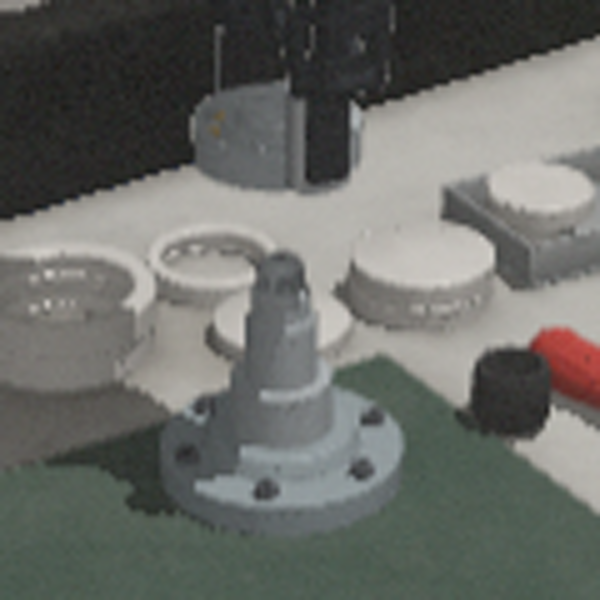

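View pics/j_w.png

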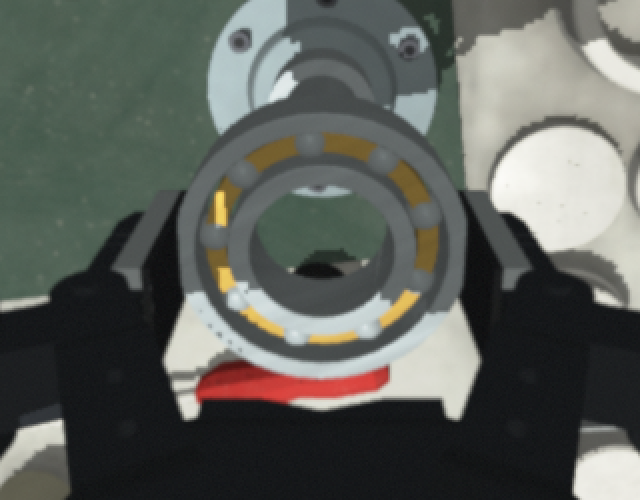

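```bash

python3 -m handwheel '[[[0.12,-0.007,-0.002],0,1],[[0.12,-0.007,-0.002],0,1],[[0.12,-0.007,-0.002],0,1],[[0.12,-0.007,-0.002],0,1],[[0.12,-0.007,-0.002],0,1]]'
python3 - <<'E'
from h import *
s,_=st();print(delta((633,72.3,75)))
E
```

```text
t: 7.4
position: [634.0, 72.9, 112.5]
ee_rot: [-0.499, 0.504, 0.498, 0.499]
ft_force: [-0.2, 0.8, -2.7]
grip_width: 0.704
t 7.4 pos [634.   72.9 112.5] x [-0.003 -0.006 -1.   ] z [ 0.006  1.    -0.006] F [-0.2  0.8 -2.7] w 0.704 j6 -1.63
[ 0.18764211  0.0043785  -0.00181699]
```

```bash

python3 -m handwheel '[[[0.1,0.004,-0.003],0,1],[[0.187,0.004,-0.003],0,1],[[0.187,0.004,-0.003],0,1],[[0.187,0.004,-0.003],0,1],[[0.187,0.004,-0.003],0,1]]'
python3 - <<'E'
from h import *
s,_=st();print(delta((633,72.3,66)))
for n,(x,y) in (('scene',(200,150)),('side',(280,110))):
    im=read_camera(n); cv2.imwrite(f'pics/k_{n}.png',cv2.resize(im[y:y+120,x:x+120],None,fx=5,fy=5,interpolation=cv2.INTER_CUBIC))
im=read_camera('wrist'); cv2.imwrite('pics/k_w.png',im[150:400,160:480].repeat(2,0).repeat(2,1));st()
E
```

```text
t: 7.9
position: [633.7, 72.1, 76.0]
ee_rot: [-0.5, 0.503, 0.497, 0.5]
ft_force: [0.0, -0.8, -1.6]
grip_width: 0.7
t 7.9 pos [633.7  72.1  76. ] x [-0.001 -0.006 -1.   ] z [ 0.006  1.    -0.006] F [ 0.  -0.8 -1.6] w 0.7 j6 -1.64
[0.05003599 0.00363156 0.00149339]
t 8.05 pos [633.7  72.   76.1] x [-0.001 -0.006 -1.   ] z [ 0.006  1.    -0.006] F [-0.6 -0.4 -1.4] w 0.703 j6 -1.64
```

View pics/k_w.png

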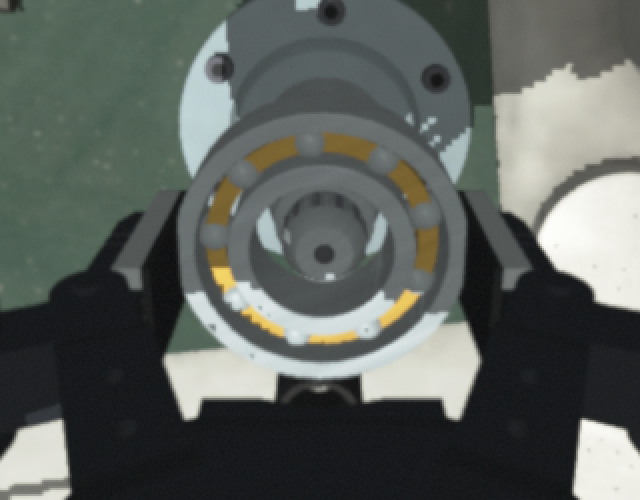

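View pics/k_scene.png

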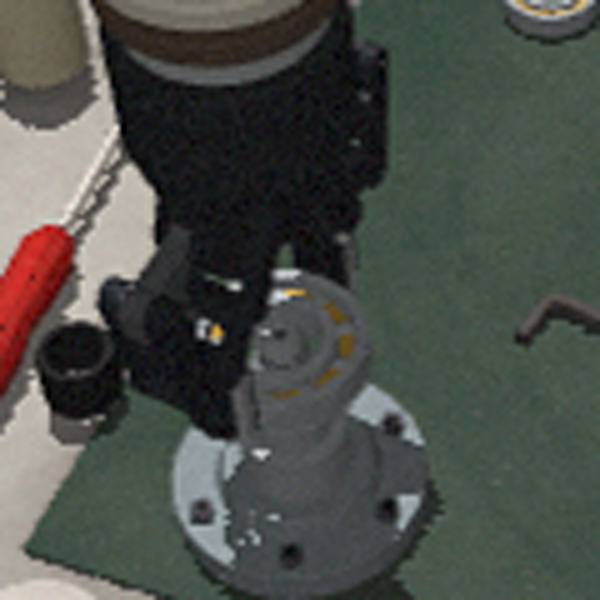

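```bash

python3 - <<'E'
from h import *
s,_=st(); P=camera_params('wrist'); f=lambda l:np.array(l)/2+[159.75,149.75]
px=f([(178,240),(468,240),(322,112),(322,376)])
c=circ(plane(P,px,s['position'][2]+17.4)[:,:2],(633,72)); print('part',c)
print('tip',plane(P,f([(324,253)]),95), plane(P,f([(285,238),(366,238),]),93).round(1))
px=f([(249,240),(390,240),(320,186-1),(320,318)]) # bore
E
```

```text
t 8.05 pos [633.7  72.   76.1] x [-0.001 -0.006 -1.   ] z [ 0.006  1.    -0.006] F [-0.6 -0.4 -1.4] w 0.703 j6 -1.64
part [633.10258153  72.62013254  30.70893283]
tip [[632.52954977  72.88193671  95.        ]] [[630.1  64.7  93. ]
 [630.1  81.7  93. ]]
```

```bash

python3 -m handwheel '[[[0.03,0.003,0.001],0,1],[[0.06,0.003,0.001],0,1],[[0.06,0.003,0.001],0,1],[[0.06,0.003,0.001],0,1]]'
python3 - <<'E'
from h import *
s,_=st();print(delta((633.1,72.3,50)))
E
```

```text
t: 8.45
position: [632.8, 72.2, 63.5]
ee_rot: [-0.499, 0.503, 0.498, 0.499]
ft_force: [0.2, -0.2, -0.8]
grip_width: 0.705
t 8.45 pos [632.8  72.2  63.5] x [-0.002 -0.006 -1.   ] z [ 0.006  1.    -0.006] F [ 0.2 -0.2 -0.8] w 0.705 j6 -1.64
[ 0.06773783 -0.00186534  0.00089765]
```

```bash

python3 -m handwheel '[[[0.04,-0.001,0.001],0,1],[[0.07,-0.001,0.001],0,1],[[0.07,-0.001,0.001],0,1],[[0.07,-0.001,0.001],0,1]]'
python3 -m handwheel '[[[0.025,0,0],0,1],[[0.03,0,0],0,1],[[0.03,0,0],0,1]]'
python3 - <<'E'
from h import *
s,_=st();print(delta((633.1,72.3,42)))
E
```

```text
t: 8.85
position: [632.6, 72.3, 49.1]
ee_rot: [-0.499, 0.504, 0.498, 0.499]
ft_force: [1.0, -0.8, -1.8]
grip_width: 0.699
t: 9.15
position: [632.4, 72.3, 42.9]
ee_rot: [-0.499, 0.504, 0.498, 0.499]
ft_force: [-0.7, -0.2, -1.4]
grip_width: 0.696
t 9.15 pos [632.4  72.3  42.9] x [-0.004 -0.006 -1.   ] z [ 0.006  1.    -0.006] F [-0.7 -0.2 -1.4] w 0.696 j6 -1.63
[ 4.46483781e-03 -3.28359545e-03 -6.62210388e-05]
```

```bash

python3 -m handwheel '[[[0.01,-0.003,0],0,1],[[0.01,-0.003,0],0,1]]'
python3 - <<'E'
from h import *
s,_=st()
E
python3 -m handwheel '[[[0.01,0,0],0,1],[[0.01,0,0],0,1]]'
```

```text
t: 9.35
position: [633.2, 72.3, 42.5]
ee_rot: [-0.499, 0.504, 0.498, 0.499]
ft_force: [-5.2, -0.4, 8.8]
grip_width: 0.703
t 9.35 pos [633.2  72.3  42.5] x [-0.004 -0.006 -1.   ] z [ 0.006  1.    -0.006] F [-5.2 -0.4  8.8] w 0.703 j6 -1.63
t: 9.55
position: [633.3, 72.3, 42.4]
ee_rot: [-0.499, 0.504, 0.498, 0.499]
ft_force: [-6.6, -0.3, 10.4]
grip_width: 0.704
```

```bash

python3 -m handwheel '[[[0,0,0],0,0.25],[[0,0,0],0,0.0],[[0,0,0],0,0],[[0,0,0],0,0],[[0,0,0],0,0]]'
python3 -m handwheel '[[[-0.2,0,0],0,0],[[-0.45,0,0],0,0],[[-0.7,0,0],0,0],[[-0.7,0,0],0,0],[[-0.7,0,0],0,0]]'
python3 - <<'E'
from h import *
s,_=st(); im=read_camera('wrist'); cv2.imwrite('pics/l_w.png',im)
x,y=280,110
im=read_camera('side'); cv2.imwrite('pics/l_s.png',cv2.resize(im[y:y+120,x:x+120],None,fx=5,fy=5,interpolation=cv2.INTER_CUBIC))
for n in ('side',): P=camera_params(n); print(proj(P,[(632.3,72.9,z) for z in (44,60)])*5-np.array([x,y])*5)
E
```

```text
t: 10.05
position: [633.2, 72.3, 42.2]
ee_rot: [-0.499, 0.504, 0.498, 0.499]
ft_force: [-0.1, -0.3, 0.8]
grip_width: 1.001
t: 10.55
position: [635.0, 73.0, 184.2]
ee_rot: [-0.5, 0.503, 0.497, 0.5]
ft_force: [-0.2, -0.8, -0.1]
grip_width: 1.0
t 10.55 pos [635.   73.  184.2] x [-0.001 -0.006 -1.   ] z [ 0.005  1.    -0.006] F [-0.2 -0.8 -0.1] w 1.0 j6 -1.64
[[282.7318869  383.77302148]
 [282.59138996 347.70534209]]
```

View pics/l_w.png

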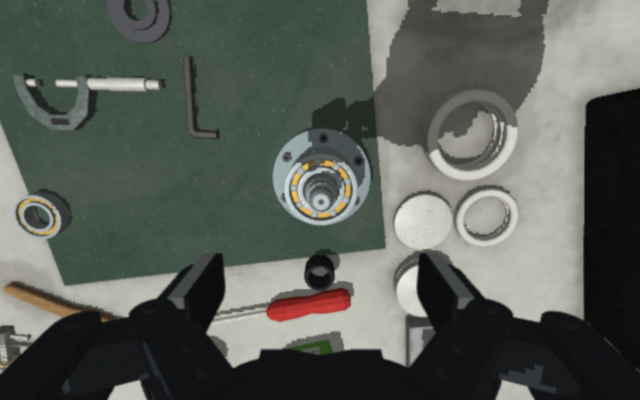

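View pics/l_s.png

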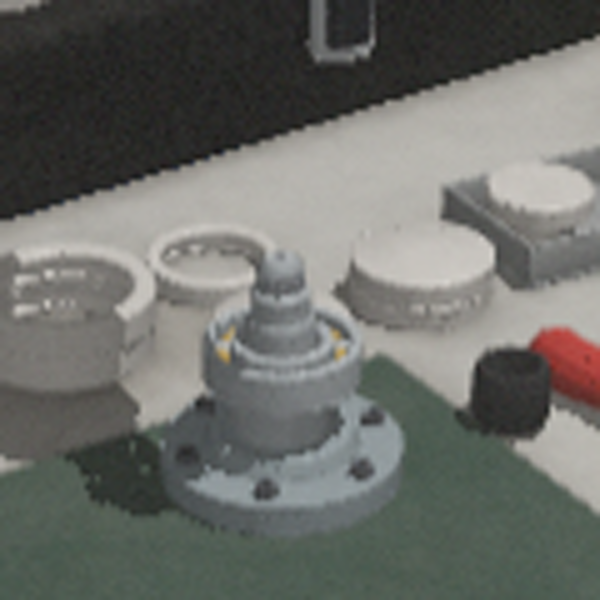

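```bash

python3 -m handwheel '[[[0,0.46,-0.72],0,0],[[0,0.46,-0.72],0,0],[[0,0.46,-0.72],0,0],[[0,0.46,-0.72],0,0]]'
python3 -m handwheel '[[[0.36,0.46,-0.71],0,0.2],[[0.36,0.46,-0.71],0,0.2],[[0.36,0.46,-0.71],0,0.2],[[0.36,0.46,-0.71],0,0.2],[[0.36,0.46,-0.71],0,0.2]]'
python3 -m handwheel '[[[0,0,0],0,0.2],[[0,0,0],0,0.2],[[0,0,0],0,0.2]]'
python3 - <<'E'
from h import *
st(); P=camera_params('wrist');im=read_camera('wrist'); cv2.imwrite('pics/n.png',im)
print(P['origin'],proj(P,[(451,-212,10)]),delta((451,-212,90)))
E
```

```text
t: 11.05
position: [536.9, -72.5, 179.6]
ee_rot: [-0.496, 0.506, 0.5, 0.498]
ft_force: [1.3, 1.3, -0.2]
grip_width: 1.002
t: 11.55
position: [438.3, -215.0, 105.2]
ee_rot: [-0.492, 0.508, 0.502, 0.498]
ft_force: [0.1, 0.6, -0.2]
grip_width: 0.804
t: 11.85
position: [438.8, -214.1, 105.1]
ee_rot: [-0.492, 0.508, 0.502, 0.498]
ft_force: [-0.4, -0.4, -0.7]
grip_width: 0.801
t 11.85 pos [ 438.8 -214.1  105.1] x [-0.02 -0.   -1.  ] z [ 0.011  1.    -0.   ] F [-0.4 -0.4 -0.7] w 0.801 j6 -2.25
[ 372.76887528 -213.01986784  246.78710894] [[323.36191728 220.0486261 ]] [ 0.07567975 -0.061513    0.0120722 ]
```

View pics/n.png

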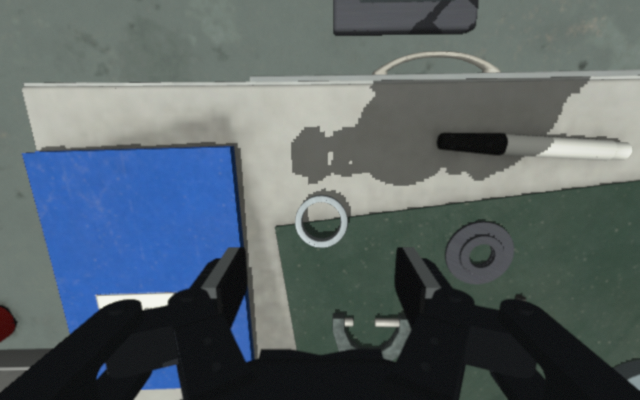

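```bash

python3 - <<'E'
from h import *
P=camera_params('wrist');im=cv2.imread('pics/n.png'); 
print(plane(P,[(236,150),(246,250),(255,355)],10).round(0), plane(P,[(236,150),(246,250)],30).round(0))
cv2.imwrite('pics/n2.png',cv2.resize(im[180:260,280:360],None,fx=7,fy=7,interpolation=cv2.INTER_NEAREST))
E
```

```text
[[ 397. -275.   10.]
 [ 475. -273.   10.]
 [ 573. -272.   10.]] [[ 395. -270.   30.]
 [ 467. -268.   30.]]
```

View pics/n2.png

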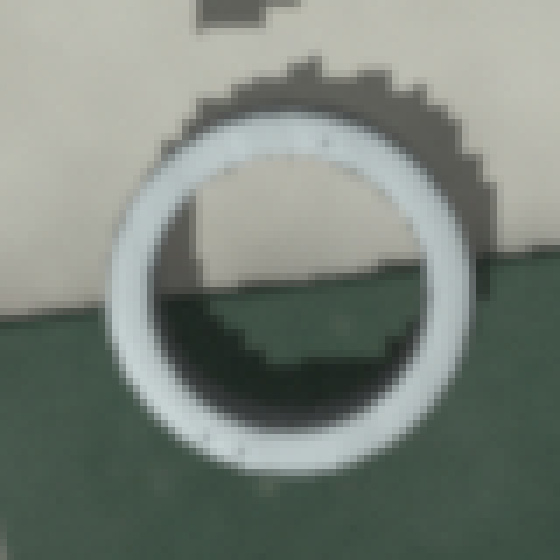

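```bash

python3 - <<'E'
from h import *
P=camera_params('wrist')
px=np.array([(108,290),(470,290),(289,112),(289,474)])/7+[279.5,179.5]
c=circ(plane(P,px,12)[:,:2],(451,-212)); print(c)
st();print(delta((c[0],c[1],30)))
E
```

```text
[ 452.16994568 -214.16150616   20.27756676]
t 11.9 pos [ 439.  -214.3  105.4] x [-0.019 -0.001 -1.   ] z [ 0.011  1.    -0.001] F [-0.6 -0.6 -0.4] w 0.799 j6 -2.25
[ 0.37551918 -0.07322417  0.00157515]
```

```bash

python3 -m handwheel '[[[0.2,-0.07,0.001],0,0.35],[[0.375,-0.073,0.001],0,0.35],[[0.375,-0.073,0.001],0,0.35],[[0.375,-0.073,0.001],0,0.35],[[0.375,-0.073,0.001],0,0.35]]'
python3 - <<'E'
from h import *
st();print(delta((452.2,-214.2,0))); cv2.imwrite('pics/o.png',read_camera('wrist'));st()
E
```

```text
t: 12.4
position: [453.6, -215.1, 32.3]
ee_rot: [-0.494, 0.507, 0.501, 0.498]
ft_force: [0.2, -0.0, 0.3]
grip_width: 0.649
t 12.4 pos [ 453.6 -215.1   32.3] x [-0.016 -0.003 -1.   ] z [ 0.011  1.    -0.003] F [ 0.2 -0.   0.3] w 0.649 j6 -2.23
[0.16135568 0.00463913 0.00493904]
t 12.45 pos [ 453.7 -215.3   32.4] x [-0.016 -0.003 -1.   ] z [ 0.011  1.    -0.003] F [0.1 0.2 0.6] w 0.649 j6 -2.23
```

View pics/o.png

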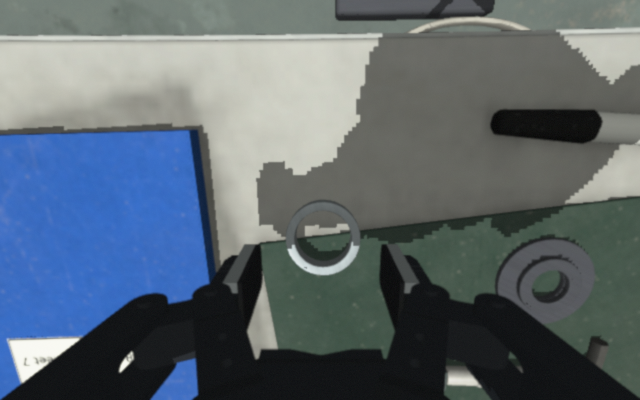

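```bash

python3 -m handwheel '[[[0.08,0.004,0.005],0,0.35],[[0.15,0.006,0.005],0,0.35],[[0.15,0.006,0.005],0,0.35],[[0.15,0.006,0.005],0,0.35],[[0.15,0.006,0.005],0,0.35]]'
python3 - <<'E'
from h import *
st();print(delta((452.2,-214.2,0)))
E
```

```text
t: 12.95
position: [452.5, -214.8, 3.1]
ee_rot: [-0.495, 0.507, 0.5, 0.498]
ft_force: [0.3, -0.7, 0.2]
grip_width: 0.649
t 12.95 pos [ 452.5 -214.8    3.1] x [-0.015 -0.004 -1.   ] z [ 0.011  1.    -0.004] F [ 0.3 -0.7  0.2] w 0.649 j6 -2.23
[0.01536265 0.00123246 0.00289452]
```

```bash

python3 -m handwheel '[[[0.012,0,0],0,0.35],[[0.012,0,0],0,1],[[0.012,0,0],0,1],[[0.012,0,0],0,1],[[0.012,0,0],0,1]]' 40
python3 -m handwheel '[[[0,0,0],0,1],[[0,0,0],0,1]]'
python3 - <<'E'
from h import *
s,_=st(); P=camera_params('wrist');im=read_camera('wrist'); cv2.imwrite('pics/p.png',im[150:400,160:480].repeat(2,0).repeat(2,1))
E
```

```text
t: 13.45
position: [453.6, -215.3, 2.2]
ee_rot: [-0.495, 0.507, 0.499, 0.498]
ft_force: [-0.2, 1.7, 8.6]
grip_width: 0.448
t: 13.65
position: [453.8, -215.4, 2.4]
ee_rot: [-0.495, 0.507, 0.499, 0.498]
ft_force: [0.2, -0.7, -1.1]
grip_width: 0.448
t 13.65 pos [ 453.8 -215.4    2.4] x [-0.013 -0.005 -1.   ] z [ 0.011  1.    -0.005] F [ 0.2 -0.7 -1.1] w 0.448 j6 -2.23
```

View pics/p.png

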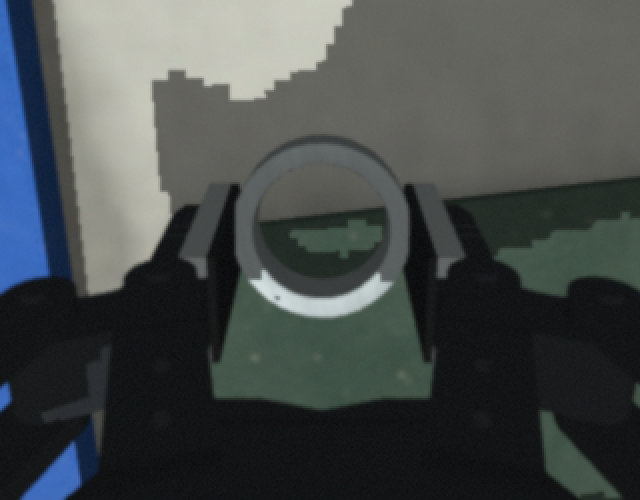

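```bash

python3 - <<'E'
from h import *
s,_=st(); P=camera_params('wrist')
f=lambda l:np.array(l)/2+[159.75,149.75]
c=circ(plane(P,f([(236,228),(408,228),(322,142),(322,318)]),s['position'][2]+9.6)[:,:2],(452,-214)); print(c,c[:2]-s['position'][:2])
E
python3 -m handwheel '[[[-0.1,0,0],0,1],[[-0.35,0,0],0,1],[[-0.7,0,0],0,1],[[-0.7,0,0],0,1],[[-0.7,0,0],0,1]]'
python3 - <<'E'
from h import *
st();print(delta((634,72.3,140)))
E
```

```text
t 13.7 pos [ 453.7 -215.4    2.3] x [-0.013 -0.005 -1.   ] z [ 0.011  1.    -0.005] F [ 0.1 -0.6  2.6] w 0.451 j6 -2.23
[ 453.60380157 -215.06794737   20.13318996] [-0.13479491  0.35667419]
t: 14.2
position: [457.7, -216.4, 146.2]
ee_rot: [-0.498, 0.507, 0.496, 0.499]
ft_force: [0.5, -1.4, 0.0]
grip_width: 0.449
t 14.2 pos [ 457.7 -216.4  146.2] x [-0.007 -0.01  -1.   ] z [ 0.011  1.    -0.01 ] F [ 0.5 -1.4  0. ] w 0.449 j6 -2.23
[ 0.01085427 -0.86584961  1.45340212]
```

```bash

python3 -m handwheel '[[[0,-0.43,0.73],0,1],[[0,-0.43,0.73],0,1],[[0,-0.43,0.73],0,1],[[0,-0.43,0.73],0,1]]'
python3 -m handwheel '[[[0,-0.43,0.73],0,1],[[0,-0.43,0.73],0,1],[[0,-0.43,0.73],0,1],[[0,-0.43,0.73],0,1],[[0,-0.43,0.73],0,1]]'
python3 -m handwheel '[[[0,0,0],0,1],[[0,0,0],0,1],[[0,0,0],0,1]]'
python3 - <<'E'
from h import *
s,_=st();print(delta((632.4,72.5,115)))
E
```

```text
t: 14.6
position: [545.5, -67.5, 142.1]
ee_rot: [-0.498, 0.506, 0.498, 0.498]
ft_force: [-0.2, -0.7, -1.2]
grip_width: 0.451
t: 15.1
position: [632.1, 80.9, 137.3]
ee_rot: [-0.498, 0.506, 0.5, 0.496]
ft_force: [-0.4, -0.4, -1.8]
grip_width: 0.448
t: 15.4
position: [631.3, 79.8, 136.5]
ee_rot: [-0.497, 0.507, 0.5, 0.496]
ft_force: [0.3, 0.0, -0.9]
grip_width: 0.447
t 15.4 pos [631.3  79.8 136.5] x [-0.014 -0.007 -1.   ] z [ 0.005  1.    -0.007] F [ 0.3  0.  -0.9] w 0.447 j6 -1.62
[ 0.10791044 -0.00704354 -0.03556364]
```

```bash

python3 -m handwheel '[[[0.1,-0.007,-0.036],0,1],[[0.1,-0.007,-0.036],0,1],[[0.1,-0.007,-0.036],0,1],[[0.1,-0.007,-0.036],0,1],[[0.1,-0.007,-0.036],0,1]]'
python3 - <<'E'
from h import *
s,_=st();print(delta((632.4,72.5,101)))
P=camera_params('wrist');im=read_camera('wrist'); cv2.imwrite('pics/q.png',im[150:400,160:480].repeat(2,0).repeat(2,1))
x,y=280,110
im=read_camera('side'); cv2.imwrite('pics/q_s.png',cv2.resize(im[y:y+120,x:x+120],None,fx=5,fy=5,interpolation=cv2.INTER_CUBIC))
E
```

```text
t: 15.9
position: [633.0, 72.5, 117.7]
ee_rot: [-0.497, 0.506, 0.5, 0.496]
ft_force: [0.2, 0.1, -1.1]
grip_width: 0.447
t 15.9 pos [633.   72.5 117.7] x [-0.012 -0.007 -1.   ] z [ 0.005  1.    -0.007] F [ 0.2  0.1 -1.1] w 0.447 j6 -1.63
[0.08343485 0.00190387 0.00077614]
```

View pics/q.png

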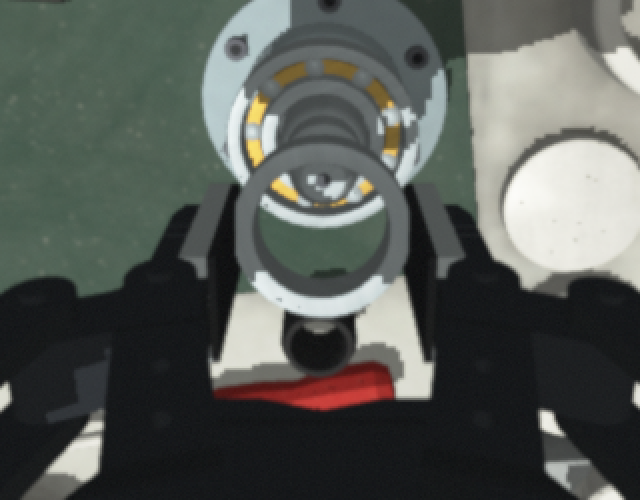

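View pics/q_s.png

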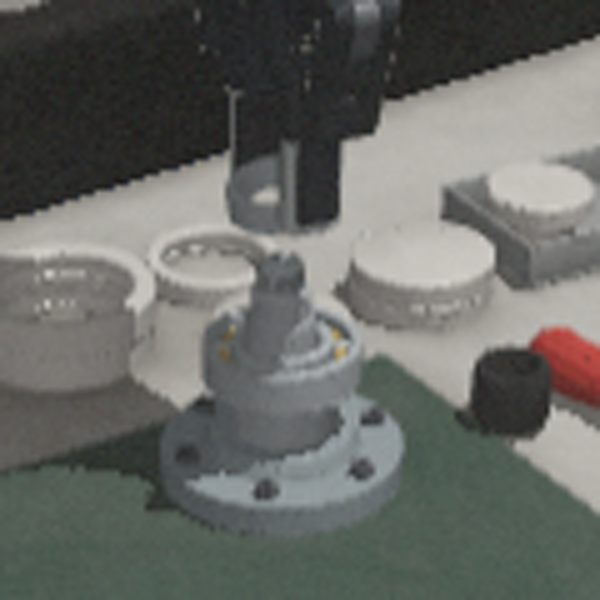

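```bash

python3 -m handwheel '[[[0.08,0.002,0.001],0,1],[[0.13,0.002,0.001],0,1],[[0.13,0.002,0.001],0,1],[[0.13,0.002,0.001],0,1],[[0.13,0.002,0.001],0,1]]'
python3 - <<'E'
from h import *
s,_=st();print(delta((632.4,72.5,80)))
P=camera_params('wrist');im=read_camera('wrist'); cv2.imwrite('pics/r.png',im[150:400,160:480].repeat(2,0).repeat(2,1))
E
```

```text
t: 16.5
position: [632.4, 72.6, 91.6]
ee_rot: [-0.497, 0.506, 0.5, 0.496]
ft_force: [0.8, 0.2, -0.0]
grip_width: 0.451
t 16.5 pos [632.4  72.6  91.6] x [-0.012 -0.007 -1.   ] z [ 0.005  1.    -0.007] F [ 0.8  0.2 -0. ] w 0.451 j6 -1.63
[ 0.05791296 -0.00092277  0.00017174]
```

View pics/r.png

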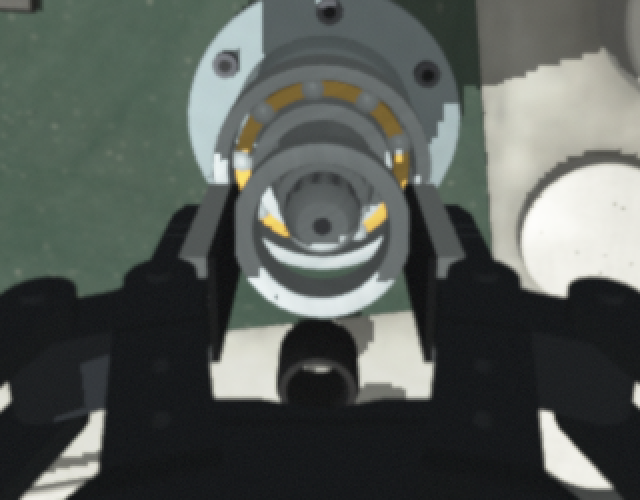

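```bash

python3 - <<'E'
from h import *
s,_=st(); P=camera_params('wrist')
f=lambda l:np.array(l)/2+[159.75,149.75]
c=circ(plane(P,f([(236,228),(408,228),(322,142),(322,318)]),s['position'][2]+9.6)[:,:2],(632,72)); print(c,c[:2]-s['position'][:2])
print('tip',plane(P,f([(322,226)]),95))
E
python3 -m handwheel '[[[0.03,0,0],0,1],[[0.058,0,0],0,1],[[0.058,0,0],0,1]]'
python3 - <<'E'
from h import *
s,_=st(); P=camera_params('wrist'); im=read_camera('wrist'); cv2.imwrite('pics/s.png',im[150:400,160:480].repeat(2,0).repeat(2,1))
E
```

```text
t 16.55 pos [632.5  72.5  91.9] x [-0.012 -0.007 -1.   ] z [ 0.005  1.    -0.007] F [-0.2 -1.1 -0.4] w 0.455 j6 -1.63
[632.36705636  72.9277016   20.13358425] [-0.146095    0.38117462]
tip [[633.08559224  72.88694555  95.        ]]
t: 16.85
position: [631.5, 72.5, 78.9]
ee_rot: [-0.497, 0.507, 0.5, 0.496]
ft_force: [-0.5, 0.2, -0.8]
grip_width: 0.447
t 16.85 pos [631.5  72.5  78.9] x [-0.014 -0.007 -1.   ] z [ 0.005  1.    -0.007] F [-0.5  0.2 -0.8] w 0.447 j6 -1.63
```

View pics/s.png

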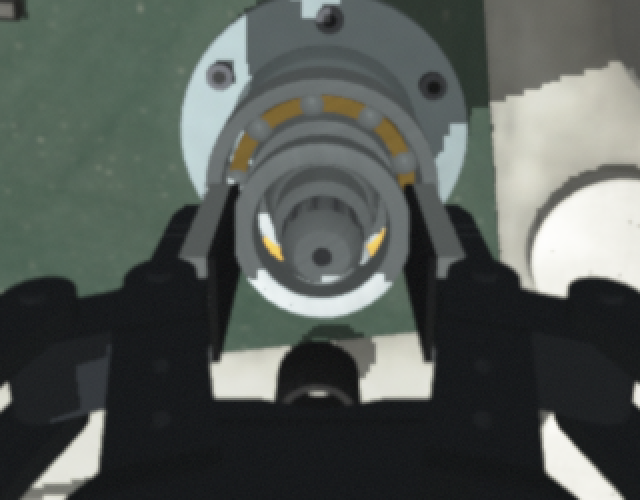

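```bash

python3 - <<'E'
from h import *
s,_=st(); P=camera_params('wrist')
print('tip',plane(P,np.array([(322,257)])/2+[159.75,149.75],95)); print(delta((632.7,72.5,75)))
E
python3 -m handwheel '[[[0,-0.006,0],0,1],[[0.02,-0.006,0],0,1],[[0.02,-0.006,0],0,1]]'
python3 - <<'E'
from h import *
s,_=st();print(delta((632.6,72.5,66)))
E
```

```text
t 16.9 pos [631.7  72.5  79.4] x [-0.013 -0.007 -1.   ] z [ 0.005  1.    -0.007] F [ 0.9 -0.7  0.2] w 0.449 j6 -1.63
tip [[633.49821147  72.92108436  95.        ]]
[ 0.02184939 -0.00506954  0.00016958]
t: 17.2
position: [632.5, 72.5, 74.7]
ee_rot: [-0.497, 0.507, 0.5, 0.496]
ft_force: [-0.4, -0.3, -0.8]
grip_width: 0.449
t 17.2 pos [632.5  72.5  74.7] x [-0.014 -0.007 -1.   ] z [ 0.005  1.    -0.007] F [-0.4 -0.3 -0.8] w 0.449 j6 -1.63
[ 0.04358775 -0.00108163  0.00052612]
```

```bash

python3 -m handwheel '[[[0.02,-0.004,0],0,1],[[0.035,-0.004,0],0,1],[[0.035,-0.004,0],0,1]]'
python3 - <<'E'
from h import *
s,_=st();print(delta((632.8,72.5,63)))
E
```

```text
t: 17.5
position: [632.7, 72.4, 66.9]
ee_rot: [-0.497, 0.507, 0.501, 0.496]
ft_force: [-0.6, 1.0, -1.4]
grip_width: 0.446
t 17.5 pos [632.7  72.4  66.9] x [-0.016 -0.007 -1.   ] z [ 0.005  1.    -0.007] F [-0.6  1.  -1.4] w 0.446 j6 -1.63
[ 0.01944004 -0.00066007  0.00042277]
```

```bash

python3 -m handwheel '[[[0.015,-0.001,0],0,1],[[0.022,-0.001,0],0,1],[[0.022,-0.001,0],0,1]]'
python3 -m handwheel '[[[0.01,-0.002,0],0,1],[[0.01,-0.002,0],0,1]]'
```

```text
t: 17.8
position: [633.9, 72.4, 63.9]
ee_rot: [-0.497, 0.506, 0.5, 0.496]
ft_force: [-0.9, -0.3, 5.6]
grip_width: 0.449
t: 18.0
position: [634.3, 72.4, 63.2]
ee_rot: [-0.497, 0.507, 0.5, 0.496]
ft_force: [-4.2, 0.2, 8.2]
grip_width: 0.449
```

```bash

python3 -m handwheel '[[[0.005,0.005,0],0,1],[[0.01,0.005,0],0,1],[[0.01,0.005,0],0,1]]'
python3 - <<'E'
from h import *
s,_=st(); im=read_camera('wrist'); cv2.imwrite('pics/t.png',im[150:400,160:480].repeat(2,0).repeat(2,1))
x,y=280,110
im=read_camera('side'); cv2.imwrite('pics/t_s.png',cv2.resize(im[y:y+120,x:x+120],None,fx=5,fy=5,interpolation=cv2.INTER_CUBIC))
E
```

```text
t: 18.3
position: [634.3, 72.3, 63.1]
ee_rot: [-0.498, 0.506, 0.5, 0.496]
ft_force: [-2.7, 0.4, 8.4]
grip_width: 0.451
t 18.3 pos [634.3  72.3  63.1] x [-0.012 -0.008 -1.   ] z [ 0.005  1.    -0.008] F [-2.7  0.4  8.4] w 0.451 j6 -1.63
```

View pics/t_s.png

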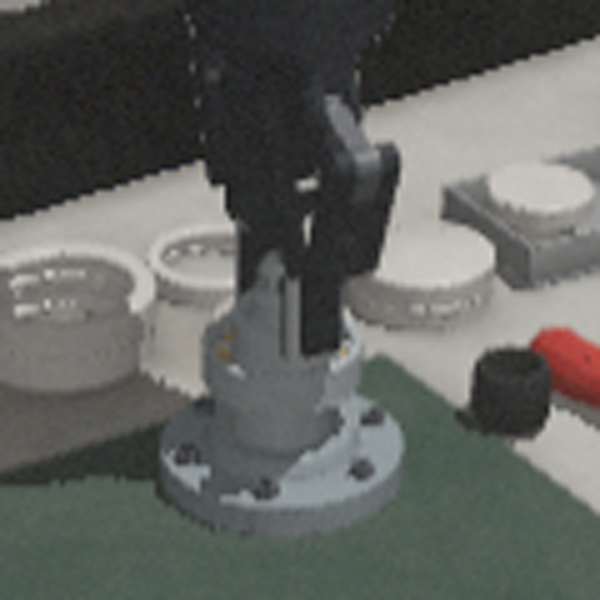

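```bash

python3 -m handwheel '[[[0,0,0],0,0.3],[[0,0,0],0,0.2],[[0,0,0],0,0.2],[[0,0,0],0,0.2],[[0,0,0],0,0.2]]'
python3 -m handwheel '[[[-0.2,0,0],0,0.2],[[-0.4,0,0],0,0],[[-0.6,0,0],0,0],[[-0.6,0,0],0,0],[[-0.6,0,0],0,0]]'
python3 - <<'E'
from h import *
s,_=st(); im=read_camera('wrist'); cv2.imwrite('pics/u_w.png',im[100:300,220:420].repeat(3,0).repeat(3,1))
x,y=280,110
im=read_camera('side'); cv2.imwrite('pics/u_s.png',cv2.resize(im[y:y+120,x:x+120],None,fx=5,fy=5,interpolation=cv2.INTER_CUBIC))
P=camera_params('side'); print(proj(P,[(632.3,72.9,z) for z in (60,72,95)])*5-np.array([x,y])*5)
E
```

```text
t: 18.9
position: [634.1, 72.3, 62.9]
ee_rot: [-0.498, 0.506, 0.5, 0.496]
ft_force: [-0.4, -0.2, -0.2]
grip_width: 0.8
t: 19.4
position: [636.2, 73.2, 184.0]
ee_rot: [-0.498, 0.506, 0.499, 0.497]
ft_force: [-1.1, 0.1, -0.8]
grip_width: 1.0
t 19.4 pos [636.2  73.2 184. ] x [-0.01  -0.008 -1.   ] z [ 0.005  1.    -0.008] F [-1.1  0.1 -0.8] w 1.0 j6 -1.63
[[282.59138996 347.70534209]
 [282.48472966 320.22652154]
 [282.27713655 266.50016458]]
```

View pics/u_w.png

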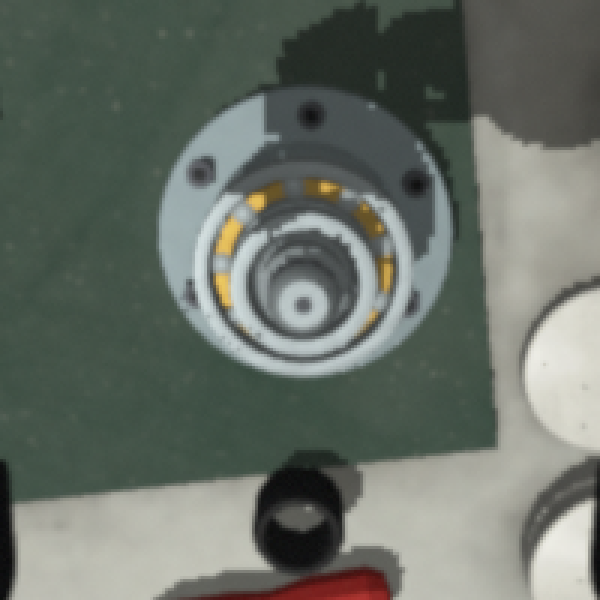

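View pics/u_s.png

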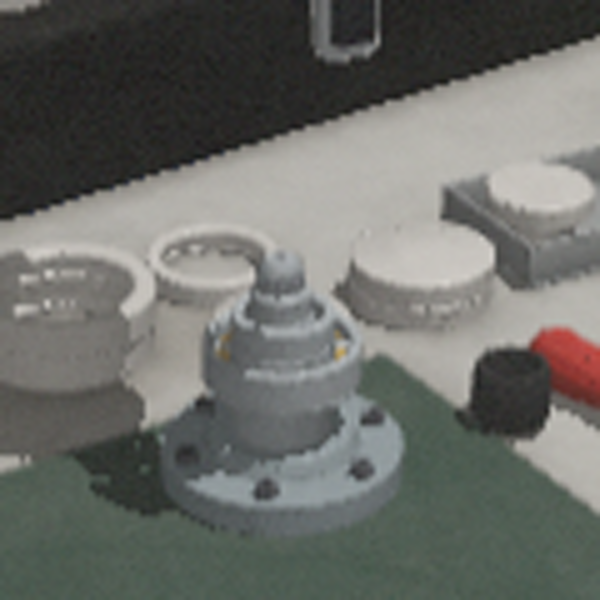

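```bash

python3 -m handwheel '[[[0,-0.08,-0.72],0,0.1],[[0,-0.08,-0.72],0,0.1],[[0,-0.08,-0.72],0,0.1],[[0,-0.08,-0.72],0,0.1]]'
python3 -m handwheel '[[[0.38,-0.08,-0.71],0,0.2],[[0.38,-0.08,-0.71],0,0.2],[[0.38,-0.08,-0.71],0,0.2],[[0.38,-0.08,-0.71],0,0.2],[[0.38,-0.08,-0.71],0,0.2]]'
python3 -m handwheel '[[[0,0,0],0,0.2],[[0,0,0],0,0.2],[[0,0,0],0,0.2]]'
python3 - <<'E'
from h import *
st(); P=camera_params('wrist');im=read_camera('wrist'); cv2.imwrite('pics/v.png',im)
print(P['origin'],proj(P,[(670,-212,10)]),delta((670,-212,90)))
E
```

```text
t: 19.9
position: [648.8, -76.3, 179.3]
ee_rot: [-0.495, 0.51, 0.5, 0.496]
ft_force: [1.3, -0.5, -0.4]
grip_width: 0.899
t: 20.4
position: [659.6, -219.8, 100.4]
ee_rot: [-0.492, 0.511, 0.501, 0.496]
ft_force: [0.1, 1.1, -0.2]
grip_width: 0.8
t: 20.7
position: [660.2, -218.2, 101.4]
ee_rot: [-0.493, 0.51, 0.501, 0.496]
ft_force: [-0.4, 0.5, 0.7]
grip_width: 0.802
t 20.7 pos [ 660.2 -218.2  101.4] x [-0.023 -0.006 -1.   ] z [ 0.012  1.    -0.006] F [-0.4  0.5  0.7] w 0.802 j6 -2.04
[ 594.7458285  -216.23682884  243.29160163] [[329.36885035 218.93515351]] [ 0.05582704 -0.04964197  0.03298028]
```

View pics/v.png

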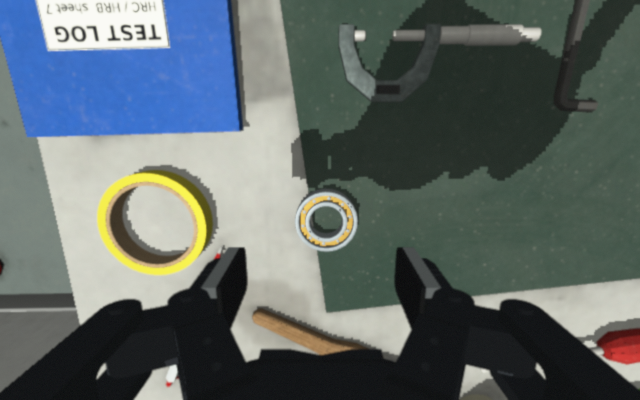

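```bash

python3 - <<'E'
from h import *
P=camera_params('wrist');im=cv2.imread('pics/v.png'); 
print(plane(P,[(258,312),(350,345),(222,248),(170,380)],10).round(0))
cv2.imwrite('pics/v2.png',cv2.resize(im[180:260,285:365],None,fx=7,fy=7,interpolation=cv2.INTER_NEAREST))
E
```

```text
[[ 749. -271.   10.]
 [ 781. -196.   10.]
 [ 693. -296.   10.]
 [ 815. -351.   10.]]
```

View pics/v2.png

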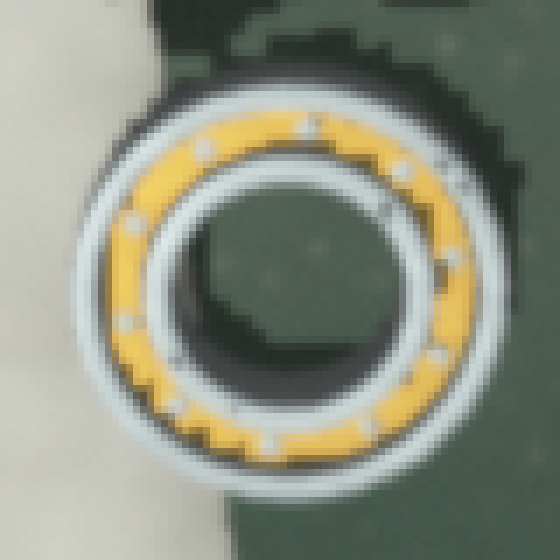

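```bash

python3 - <<'E'
from h import *
P=camera_params('wrist')
px=np.array([(75,292),(506,292),(290,82),(290,501)])/7+[284.5,179.5]
c=circ(plane(P,px,12)[:,:2],(670,-212)); print(c)
st();print(delta((c[0],c[1],30)))
E
```

```text
[ 671.72530399 -214.88438311   23.37050361]
t 20.75 pos [ 660.3 -218.4  101.4] x [-0.023 -0.006 -1.   ] z [ 0.012  1.    -0.006] F [0.5 0.1 0.4] w 0.8 j6 -2.04
[ 0.35562315 -0.06538413  0.02045481]
```

```bash

python3 -m handwheel '[[[0.2,-0.065,0.02],0,0.25],[[0.355,-0.065,0.02],0,0.25],[[0.355,-0.065,0.02],0,0.25],[[0.355,-0.065,0.02],0,0.25],[[0.355,-0.065,0.02],0,0.25]]'
python3 - <<'E'
from h import *
st();print(delta((671.7,-214.9,0)))
E
```

```text
t: 21.25
position: [673.3, -215.7, 33.2]
ee_rot: [-0.494, 0.51, 0.5, 0.496]
ft_force: [0.6, -0.2, 0.7]
grip_width: 0.75
t 21.25 pos [ 673.3 -215.7   33.2] x [-0.019 -0.008 -1.   ] z [ 0.012  1.    -0.008] F [ 0.6 -0.2  0.7] w 0.75 j6 -2.03
[0.16597922 0.00508157 0.00503212]
```

```bash

python3 -m handwheel '[[[0.08,0.005,0.005],0,0.25],[[0.16,0.005,0.005],0,0.25],[[0.16,0.005,0.005],0,0.25],[[0.16,0.005,0.005],0,0.25],[[0.16,0.005,0.005],0,0.25]]'
python3 -m handwheel '[[[0.01,-0.001,0],0,0.3],[[0.01,-0.001,0],0,1],[[0.01,-0.001,0],0,1],[[0.01,-0.001,0],0,1],[[0.01,-0.001,0],0,1]]' 40
python3 -m handwheel '[[[0,0,0],0,1],[[0,0,0],0,1]]'
python3 - <<'E'
from h import *
s,_=st(); P=camera_params('wrist');im=read_camera('wrist'); cv2.imwrite('pics/w.png',im[150:400,160:480].repeat(2,0).repeat(2,1))
E
```

```text
t: 21.75
position: [671.8, -215.0, 1.3]
ee_rot: [-0.494, 0.51, 0.5, 0.496]
ft_force: [-0.6, -0.1, 0.1]
grip_width: 0.752
t: 22.25
position: [673.3, -214.4, 1.4]
ee_rot: [-0.495, 0.509, 0.499, 0.497]
ft_force: [0.0, 4.6, 7.3]
grip_width: 0.534
t: 22.45
position: [673.6, -214.5, 1.7]
ee_rot: [-0.495, 0.509, 0.499, 0.497]
ft_force: [-1.2, 0.2, -1.1]
grip_width: 0.529
t 22.45 pos [ 673.6 -214.5    1.7] x [-0.016 -0.008 -1.   ] z [ 0.012  1.    -0.008] F [-1.2  0.2 -1.1] w 0.529 j6 -2.02
```

View pics/w.png

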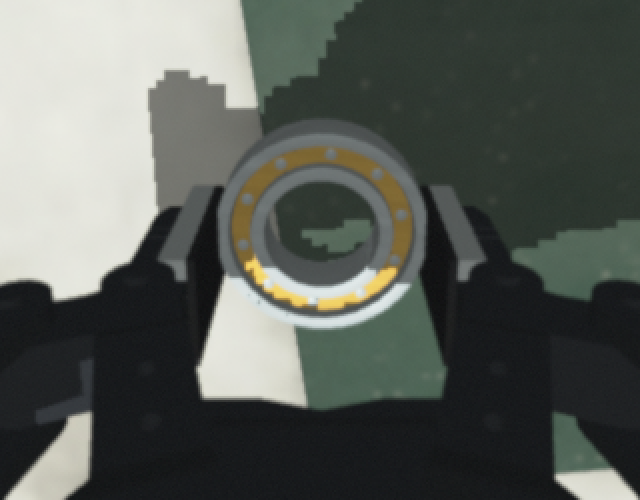

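```bash

python3 - <<'E'
from h import *
s,_=st(); P=camera_params('wrist')
f=lambda l:np.array(l)/2+[159.75,149.75]
c=circ(plane(P,f([(218,232),(427,232),(322,133),(322,329)]),s['position'][2]+10.3)[:,:2],(672,-214)); print(c,c[:2]-s['position'][:2])
E
python3 -m handwheel '[[[-0.1,0,0],0,1],[[-0.35,0,0],0,1],[[-0.7,0,0],0,1],[[-0.7,0,0],0,1],[[-0.7,0,0],0,1]]'
python3 - <<'E'
from h import *
st();print(delta((634,72.3,140)))
E
```

```text
t 22.5 pos [ 673.5 -214.5    1.5] x [-0.016 -0.008 -1.   ] z [ 0.012  1.    -0.008] F [1.3 0.6 2.9] w 0.533 j6 -2.02
[ 672.81873815 -214.03401212   23.43728691] [-0.70262792  0.50165013]
t: 23.0
position: [678.8, -215.0, 148.7]
ee_rot: [-0.499, 0.508, 0.495, 0.498]
ft_force: [-0.6, -0.8, -0.8]
grip_width: 0.532
t 23.0 pos [ 678.8 -215.   148.7] x [-0.006 -0.013 -1.   ] z [ 0.012  1.    -0.013] F [-0.6 -0.8 -0.8] w 0.532 j6 -2.03
[0.0269655  0.24074531 1.43433419]
```

```bash

python3 -m handwheel '[[[0.01,0.12,0.7],0,1],[[0.01,0.12,0.7],0,1],[[0.01,0.12,0.7],0,1],[[0.01,0.12,0.7],0,1]]'
python3 -m handwheel '[[[0,0.12,0.7],0,1],[[0,0.12,0.7],0,1],[[0,0.12,0.7],0,1],[[0,0.12,0.7],0,1],[[0,0.12,0.7],0,1]]'
python3 -m handwheel '[[[0,0,0],0,1],[[0,0,0],0,1],[[0,0,0],0,1]]'
python3 - <<'E'
from h import *
s,_=st();print(delta((633.3,72.4,112)))
E
```

```text
t: 23.4
position: [654.5, -69.2, 143.5]
ee_rot: [-0.498, 0.507, 0.498, 0.497]
ft_force: [1.6, -0.8, -0.7]
grip_width: 0.527
t: 23.9
position: [630.7, 71.2, 141.3]
ee_rot: [-0.498, 0.507, 0.499, 0.496]
ft_force: [-0.4, -1.3, -0.8]
grip_width: 0.533
t: 24.2
position: [630.8, 69.9, 141.1]
ee_rot: [-0.498, 0.507, 0.499, 0.496]
ft_force: [-0.2, -0.3, -1.7]
grip_width: 0.532
t 24.2 pos [630.8  69.9 141.1] x [-0.013 -0.011 -1.   ] z [ 0.007  1.    -0.011] F [-0.2 -0.3 -1.7] w 0.532 j6 -1.63
[ 0.1451357  -0.01400209  0.01431421]
```

```bash

python3 -m handwheel '[[[0.1,-0.014,0.014],0,1],[[0.14,-0.014,0.014],0,1],[[0.14,-0.014,0.014],0,1],[[0.14,-0.014,0.014],0,1],[[0.14,-0.014,0.014],0,1]]'
python3 - <<'E'
from h import *
s,_=st();print(delta((633.3,72.4,92)))
E
```

```text
t: 24.7
position: [633.9, 72.2, 114.0]
ee_rot: [-0.498, 0.507, 0.498, 0.496]
ft_force: [0.8, -0.5, 0.2]
grip_width: 0.532
t 24.7 pos [633.9  72.2 114. ] x [-0.011 -0.011 -1.   ] z [ 0.007  1.    -0.011] F [ 0.8 -0.5  0.2] w 0.532 j6 -1.63
[0.10980284 0.00161898 0.00222821]
```

```bash

python3 -m handwheel '[[[0.06,0.001,0.002],0,1],[[0.105,0.001,0.002],0,1],[[0.105,0.001,0.002],0,1],[[0.105,0.001,0.002],0,1]]'
python3 -m handwheel '[[[0,0,0],0,1],[[0,0,0],0,1]]'
python3 - <<'E'
from h import *
s,_=st();print(delta((633.3,72.4,86)))
P=camera_params('wrist');im=read_camera('wrist'); cv2.imwrite('pics/x.png',im[150:400,160:480].repeat(2,0).repeat(2,1))
E
```

```text
t: 25.1
position: [632.9, 72.4, 92.2]
ee_rot: [-0.498, 0.507, 0.499, 0.496]
ft_force: [0.0, 0.2, -1.4]
grip_width: 0.528
t: 25.3
position: [633.1, 72.4, 92.5]
ee_rot: [-0.498, 0.507, 0.499, 0.496]
ft_force: [-0.1, -0.6, -0.3]
grip_width: 0.537
t 25.3 pos [633.1  72.4  92.5] x [-0.012 -0.011 -1.   ] z [ 0.007  1.    -0.011] F [-0.1 -0.6 -0.3] w 0.537 j6 -1.63
[ 0.03256959 -0.0012518   0.00032795]
```

View pics/x.png

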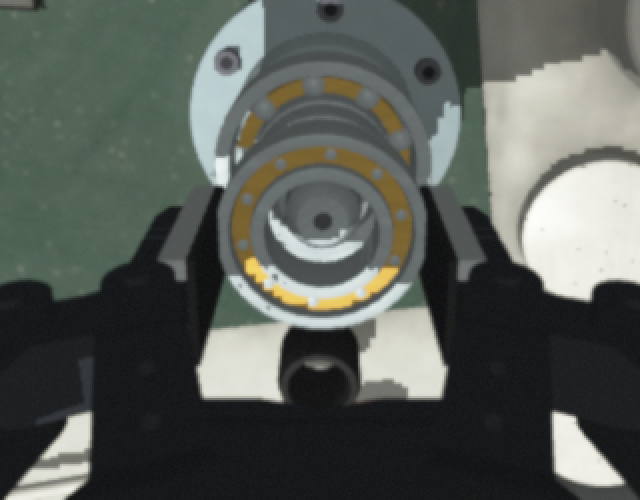

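```bash

python3 - <<'E'
from h import *
s,_=st(); P=camera_params('wrist')
f=lambda l:np.array(l)/2+[159.75,149.75]
c=circ(plane(P,f([(218,232),(427,232),(322,133),(322,329)]),s['position'][2]+10.3)[:,:2],(632,72)); print(c,c[:2]-s['position'][:2])
print('tip',plane(P,f([(322,221)]),95))
E
```

```text
t 25.35 pos [633.1  72.4  92.5] x [-0.012 -0.011 -1.   ] z [ 0.007  1.    -0.011] F [-0.7 -0.9 -0.7] w 0.534 j6 -1.63
[632.47999574  72.90734092  23.4706728 ] [-0.64640853  0.49689296]
tip [[632.82944419  72.75354132  95.        ]]
```

```bash

python3 -m handwheel '[[[0.025,-0.002,0],0,1],[[0.045,-0.002,0],0,1],[[0.045,-0.002,0],0,1]]'
python3 - <<'E'
from h import *
s,_=st();print(delta((633.4,72.3,78)))
E
```

```text
t: 25.65
position: [632.7, 72.3, 82.5]
ee_rot: [-0.497, 0.508, 0.499, 0.496]
ft_force: [-0.4, 0.4, -1.3]
grip_width: 0.533
t 25.65 pos [632.7  72.3  82.5] x [-0.014 -0.01  -1.   ] z [ 0.007  1.    -0.011] F [-0.4  0.4 -1.3] w 0.533 j6 -1.63
[ 0.02222675 -0.00363937  0.00011998]
```

```bash

python3 -m handwheel '[[[0.012,-0.004,0],0,1],[[0.022,-0.004,0],0,1],[[0.022,-0.004,0],0,1]]'
python3 -m handwheel '[[[0.012,-0.002,0],0,1],[[0.022,-0.002,0],0,1],[[0.022,-0.002,0],0,1]]'
python3 - <<'E'
from h import *
s,_=st();print(delta((633.4,72.3,73.7)))
E
```

```text
t: 25.95
position: [633.2, 72.3, 77.5]
ee_rot: [-0.497, 0.508, 0.499, 0.495]
ft_force: [-0.3, -0.8, -0.3]
grip_width: 0.529
t: 26.25
position: [633.7, 72.3, 73.3]
ee_rot: [-0.497, 0.508, 0.499, 0.496]
ft_force: [-0.3, 0.8, 1.5]
grip_width: 0.529
t 26.25 pos [633.7  72.3  73.3] x [-0.014 -0.01  -1.   ] z [ 0.007  1.    -0.011] F [-0.3  0.8  1.5] w 0.529 j6 -1.63
[-0.00173259  0.00149867  0.00020135]
```

```bash

python3 -m handwheel '[[[0.008,0.001,0],0,1],[[0.012,0.001,0],0,1],[[0.012,0.001,0],0,1]]'
python3 - <<'E'
from h import *
s,_=st(); 
x,y=280,110
im=read_camera('side'); cv2.imwrite('pics/y_s.png',cv2.resize(im[y:y+120,x:x+120],None,fx=5,fy=5,interpolation=cv2.INTER_CUBIC))
E
```

```text
t: 26.55
position: [633.9, 72.3, 73.2]
ee_rot: [-0.498, 0.508, 0.499, 0.496]
ft_force: [-5.2, -0.5, 11.9]
grip_width: 0.53
t 26.55 pos [633.9  72.3  73.2] x [-0.014 -0.011 -1.   ] z [ 0.007  1.    -0.011] F [-5.2 -0.5 11.9] w 0.53 j6 -1.63
```

View pics/y_s.png

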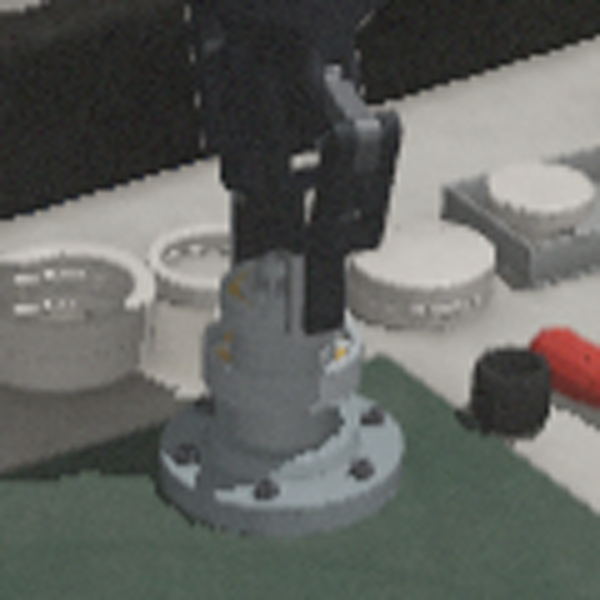

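Home at z 73.2 with a 12 N reaction. Release, retreat, check.

```bash

python3 -m handwheel '[[[0,0,0],0,0.3],[[0,0,0],0,0.2],[[0,0,0],0,0.2],[[0,0,0],0,0.2],[[0,0,0],0,0.2]]'
python3 -m handwheel '[[[-0.2,0,0],0,0.2],[[-0.4,0,0],0,0],[[-0.55,0,0],0,0],[[-0.55,0,0],0,0],[[-0.55,0,0],0,0]]'
python3 - <<'E'
from h import *
s,_=st(); im=read_camera('wrist'); cv2.imwrite('pics/z_w.png',im)
x,y=280,110
im=read_camera('side'); cv2.imwrite('pics/z_s.png',cv2.resize(im[y:y+120,x:x+120],None,fx=5,fy=5,interpolation=cv2.INTER_CUBIC))
print(delta((481,-87,120)))
E
```

```text
t: 27.1
position: [633.7, 72.3, 72.9]
ee_rot: [-0.497, 0.508, 0.499, 0.495]
ft_force: [-0.1, 0.4, 0.6]
grip_width: 0.802
t: 27.6
position: [635.7, 73.4, 183.5]
ee_rot: [-0.498, 0.507, 0.499, 0.496]
ft_force: [0.2, -0.1, 0.1]
grip_width: 1.005
t 27.6 pos [635.7  73.4 183.5] x [-0.013 -0.011 -1.   ] z [ 0.007  1.    -0.011] F [ 0.2 -0.1  0.1] w 1.005 j6 -1.63
[ 0.32660202  0.75529547 -0.80422959]
```

View pics/z_w.png

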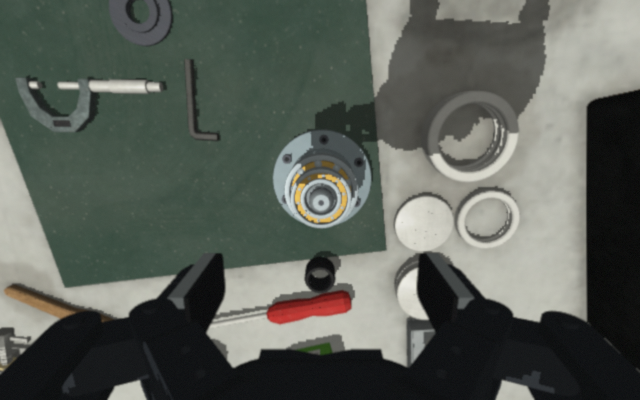

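View pics/z_s.png

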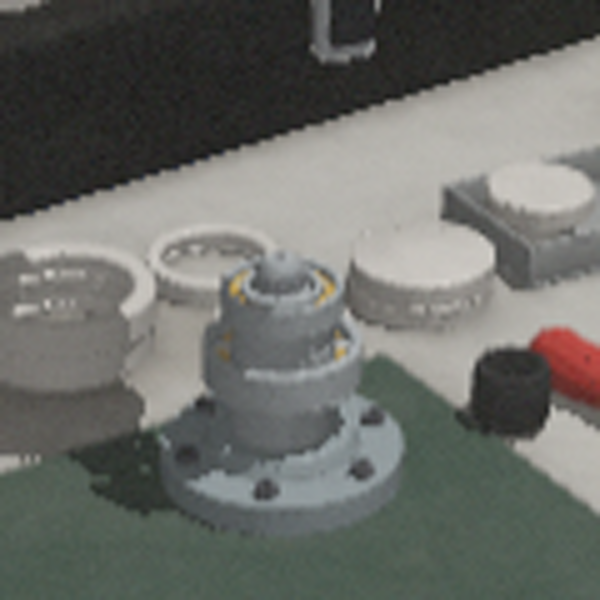

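```bash

python3 -m handwheel '[[[0,0.4,-0.4],0,0],[[0.2,0.75,-0.8],0,0.2],[[0.36,0.75,-0.8],0,0.2],[[0.36,0.75,-0.8],0,0.2],[[0.36,0.75,-0.8],0,0.2]]'
python3 -m handwheel '[[[0,0,0],0,0.2],[[0,0,0],0,0.2],[[0,0,0],0,0.2]]'
python3 - <<'E'
from h import *
st(); P=camera_params('wrist');im=read_camera('wrist'); cv2.imwrite('pics/fa.png',im)
print(P['origin'],proj(P,[(481,-87,4)]))
m=mask_part(im); cv2.imwrite('pics/fa_m.png',m)
E
```

```text
t: 28.2
position: [478.2, -86.7, 110.1]
ee_rot: [-0.495, 0.51, 0.501, 0.494]
ft_force: [-0.5, -0.2, -0.6]
grip_width: 0.796
t: 28.5
position: [478.9, -86.3, 110.2]
ee_rot: [-0.495, 0.509, 0.502, 0.494]
ft_force: [1.0, 0.1, 0.3]
grip_width: 0.805
t 28.5 pos [478.9 -86.3 110.2] x [-0.022 -0.008 -1.   ] z [ 0.007  1.    -0.009] F [1.  0.1 0.3] w 0.805 j6 -1.97
[413.14510523 -84.30471137 251.98405159] [[320.64307706 203.91638768]]
```

View pics/fa.png

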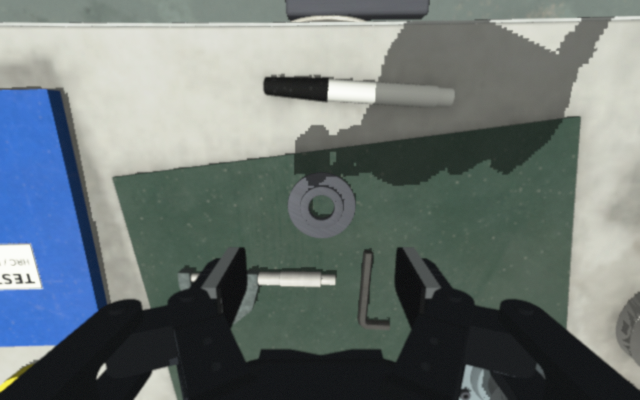

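View pics/fa_m.png

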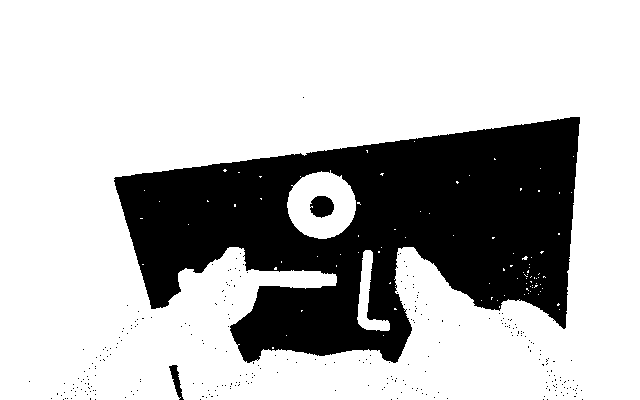

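```bash

python3 - <<'E'
from h import *
P=camera_params('wrist');im=cv2.imread('pics/fa.png');m=mask_part(im)
c=cyl(P,m,(481,-86),27,0,4,(275,370,160,245))
print(plane(P,[(337,279),(367,252),(260,270)],6).round(0))
st();print(delta((c[0],c[1],30)))
E
```

```text
top [483.6 -86.7] bottom [483.  -86.6] both [483.3  -86.62] rms 0.45 mean 0.3 n 201
[[ 546.  -74.    6.]
 [ 522.  -49.    6.]
 [ 538. -138.    6.]]
t 28.55 pos [479.3 -86.3 110.6] x [-0.021 -0.009 -1.   ] z [ 0.006  1.    -0.009] F [ 0.2  0.  -0.1] w 0.801 j6 -1.97
[ 0.40229904 -0.0285877   0.0020307 ]
```

```bash

python3 -m handwheel '[[[0.2,-0.03,0.002],0,0.25],[[0.4,-0.03,0.002],0,0.32],[[0.4,-0.03,0.002],0,0.32],[[0.4,-0.03,0.002],0,0.32],[[0.4,-0.03,0.002],0,0.32]]'
python3 - <<'E'
from h import *
s,_=st();print(delta((483.8,-86.6,4)));P=camera_params('wrist');im=read_camera('wrist'); cv2.imwrite('pics/fb.png',im)
m=mask_part(im); cyl(P,m,(483,-86),27,0,4,(250,395,160,285))
E
```

```text
t: 29.05
position: [485.7, -87.1, 32.8]
ee_rot: [-0.497, 0.508, 0.5, 0.494]
ft_force: [-0.1, 0.3, -0.5]
grip_width: 0.682
t 29.05 pos [485.7 -87.1  32.8] x [-0.017 -0.011 -1.   ] z [ 0.006  1.    -0.011] F [-0.1  0.3 -0.5] w 0.682 j6 -1.97
[0.14430573 0.00722685 0.00385796]
top [483.1 -86.5] bottom [482.6 -86.5] both [482.85 -86.51] rms 0.39 mean 0.24 n 302
```

View pics/fb.png

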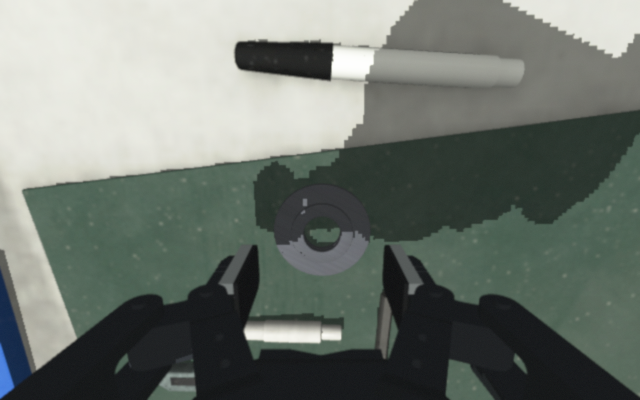

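```bash

python3 -m handwheel '[[[0.08,0.009,0.003],0,0.32],[[0.145,0.009,0.003],0,0.32],[[0.145,0.009,0.003],0,0.32],[[0.145,0.009,0.003],0,0.32]]'
python3 -m handwheel '[[[0.02,0,0],0,0.32],[[0.025,0,0],0,0.32],[[0.025,0,0],0,0.32]]'
python3 - <<'E'
from h import *
s,_=st();print(delta((483.2,-86.6,0)))
E
```

```text
t: 29.5
position: [483.7, -87.0, 4.3]
ee_rot: [-0.497, 0.508, 0.5, 0.495]
ft_force: [0.6, -0.0, 0.1]
grip_width: 0.679
t: 29.8
position: [483.6, -87.1, -0.6]
ee_rot: [-0.497, 0.508, 0.5, 0.495]
ft_force: [0.1, -0.8, 0.7]
grip_width: 0.681
t 29.8 pos [483.6 -87.1  -0.6] x [-0.017 -0.011 -1.   ] z [ 0.006  1.    -0.011] F [ 0.1 -0.8  0.7] w 0.681 j6 -1.97
[-0.00323318  0.00201511  0.00225098]
```

```bash

python3 -m handwheel '[[[0.015,0.001,0.001],0,0.32],[[0.015,0.001,0.001],0,0.32],[[0.015,0.001,0.001],0,0.32]]'
python3 -m handwheel '[[[0.012,0,0],0,0.32],[[0.012,0,0],0,0.32],[[0.012,0,0],0,0.32]]'
```

```text
t: 30.1
position: [483.9, -87.1, -1.2]
ee_rot: [-0.497, 0.508, 0.5, 0.494]
ft_force: [-8.5, 1.5, 22.8]
grip_width: 0.68
t: 30.4
position: [484.0, -87.1, -1.2]
ee_rot: [-0.497, 0.508, 0.501, 0.494]
ft_force: [-10.2, 1.4, 24.8]
grip_width: 0.683
```

```bash

python3 -m handwheel '[[[-0.006,0.003,0.001],0,0.32],[[-0.006,0.003,0.001],0,0.32],[[-0.006,0.003,0.001],0,0.32]]'
python3 -m handwheel '[[[-0.002,0,0],0,1],[[-0.003,0,0],0,1],[[-0.003,0,0],0,1],[[-0.003,0,0],0,1]]' 40
python3 -m handwheel '[[[0,0,0],0,1],[[0,0,0],0,1]]'
python3 - <<'E'
from h import *
s,_=st();P=camera_params('wrist');im=read_camera('wrist'); cv2.imwrite('pics/fc.png',im[150:400,160:480].repeat(2,0).repeat(2,1))
E
```

```text
t: 30.7
position: [483.4, -86.9, -0.1]
ee_rot: [-0.497, 0.508, 0.501, 0.494]
ft_force: [-0.8, -0.5, 0.3]
grip_width: 0.681
t: 31.1
position: [483.6, -86.7, 0.7]
ee_rot: [-0.497, 0.508, 0.501, 0.494]
ft_force: [-1.6, 2.0, 5.3]
grip_width: 0.594
t: 31.3
position: [483.6, -86.7, 0.7]
ee_rot: [-0.497, 0.508, 0.501, 0.494]
ft_force: [-1.5, 2.1, 3.5]
grip_width: 0.592
t 31.3 pos [483.6 -86.7   0.7] x [-0.019 -0.01  -1.   ] z [ 0.004  1.    -0.01 ] F [-1.5  2.1  3.5] w 0.592 j6 -1.97
```

View pics/fc.png

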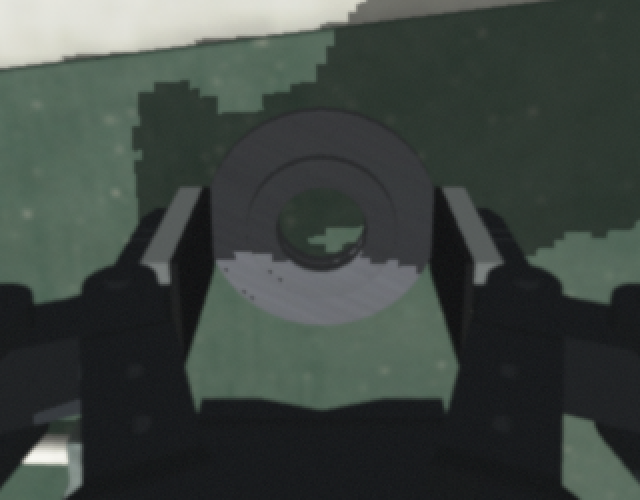

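```bash

python3 - <<'E'
from h import *
s,_=st(); P=camera_params('wrist')
f=lambda l:np.array(l)/2+[159.75,149.75]
c=circ(plane(P,f([(211,226),(435,226),(322,106),(322,327)]),4)[:,:2],(483,-86)); print(c,c[:2]-s['position'][:2])
E
python3 -m handwheel '[[[-0.03,0,0],0,1],[[-0.08,0,0],0,1],[[-0.08,0,0],0,1],[[-0.08,0,0],0,1]]' 60
python3 - <<'E'
from h import *
s,_=st();P=camera_params('wrist');im=read_camera('wrist'); cv2.imwrite('pics/fd.png',im[150:400,160:480].repeat(2,0).repeat(2,1))
E
```

```text
t 31.35 pos [483.6 -86.7   0.7] x [-0.019 -0.01  -1.   ] z [ 0.004  1.    -0.01 ] F [-2.1  0.5  4.8] w 0.595 j6 -1.97
[482.82096199 -86.20644829  26.93024418] [-0.75056554  0.50673024]
t: 31.75
position: [484.1, -86.7, 17.0]
ee_rot: [-0.497, 0.508, 0.501, 0.494]
ft_force: [0.6, -0.1, -1.0]
grip_width: 0.584
t 31.75 pos [484.1 -86.7  17. ] x [-0.018 -0.01  -1.   ] z [ 0.004  1.    -0.01 ] F [ 0.6 -0.1 -1. ] w 0.584 j6 -1.97
```

View pics/fd.png

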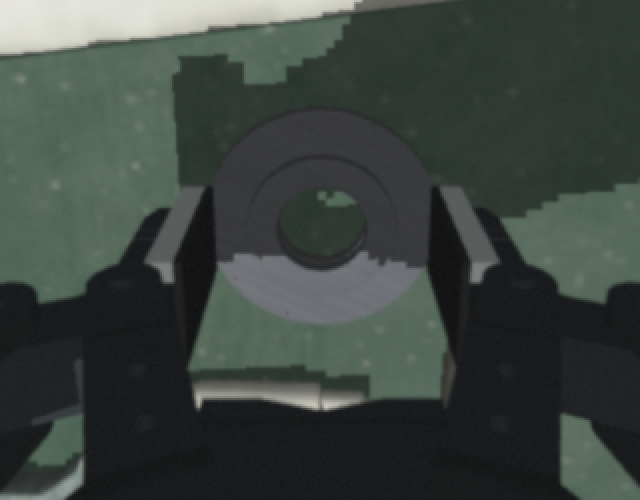

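```bash

python3 -m handwheel '[[[-0.2,0,0],0,1],[[-0.4,0,0],0,1],[[-0.63,0,0],0,1],[[-0.63,0,0],0,1],[[-0.63,0,0],0,1]]' 50
python3 - <<'E'
from h import *
st();print(delta((634,72.3,145)))
im=read_camera('wrist'); cv2.imwrite('pics/fe.png',im[150:400,160:480].repeat(2,0).repeat(2,1))
E
```

```text
t: 32.3
position: [486.7, -85.6, 143.4]
ee_rot: [-0.497, 0.508, 0.5, 0.494]
ft_force: [-0.5, 0.4, -1.5]
grip_width: 0.583
t 32.3 pos [486.7 -85.6 143.4] x [-0.017 -0.011 -1.   ] z [ 0.004  1.    -0.011] F [-0.5  0.4 -1.5] w 0.583 j6 -1.97
[-0.02871164 -0.73256518  0.79241044]
```

View pics/fe.png

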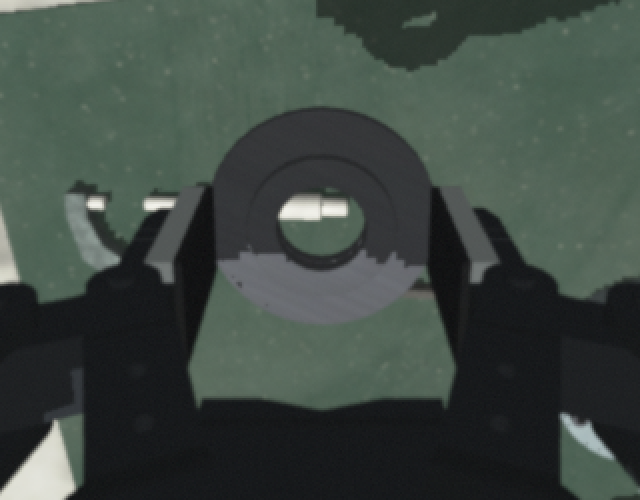

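```bash

python3 -m handwheel '[[[-0.02,-0.3,0.3],0,1],[[-0.02,-0.55,0.6],0,1],[[-0.02,-0.73,0.79],0,1],[[-0.02,-0.73,0.79],0,1],[[-0.02,-0.73,0.79],0,1]]'
python3 -m handwheel '[[[0,0,0],0,1],[[0,0,0],0,1],[[0,0,0],0,1]]'
python3 - <<'E'
from h import *
s,_=st();print(delta((633.5,72.4,108)))
E
```

```text
t: 32.85
position: [632.6, 76.0, 137.9]
ee_rot: [-0.496, 0.508, 0.504, 0.492]
ft_force: [-0.6, -0.2, -0.2]
grip_width: 0.58
t: 33.15
position: [631.1, 75.1, 136.4]
ee_rot: [-0.495, 0.509, 0.504, 0.492]
ft_force: [-0.6, -0.0, -0.9]
grip_width: 0.579
t 33.15 pos [631.1  75.1 136.4] x [-0.027 -0.008 -1.   ] z [ 0.002  1.    -0.008] F [-0.6 -0.  -0.9] w 0.579 j6 -1.63
[ 0.14190177 -0.01585381 -0.0122292 ]
```

```bash

python3 -m handwheel '[[[0.08,-0.016,-0.012],0,1],[[0.14,-0.016,-0.012],0,1],[[0.14,-0.016,-0.012],0,1],[[0.14,-0.016,-0.012],0,1],[[0.14,-0.016,-0.012],0,1]]'
python3 - <<'E'
from h import *
s,_=st();print(delta((633.5,72.4,99)));P=camera_params('wrist')
im=read_camera('wrist'); cv2.imwrite('pics/ff.png',im[150:400,160:480].repeat(2,0).repeat(2,1))
x,y=280,110
im=read_camera('side'); cv2.imwrite('pics/ff_s.png',cv2.resize(im[y:y+120,x:x+120],None,fx=5,fy=5,interpolation=cv2.INTER_CUBIC))
E
```

```text
t: 33.65
position: [633.8, 72.3, 108.8]
ee_rot: [-0.495, 0.509, 0.504, 0.492]
ft_force: [1.0, -0.7, -0.2]
grip_width: 0.578
t 33.65 pos [633.8  72.3 108.8] x [-0.026 -0.008 -1.   ] z [ 0.002  1.    -0.008] F [ 1.  -0.7 -0.2] w 0.578 j6 -1.64
[0.0490976  0.00037649 0.00080127]
```

View pics/ff.png

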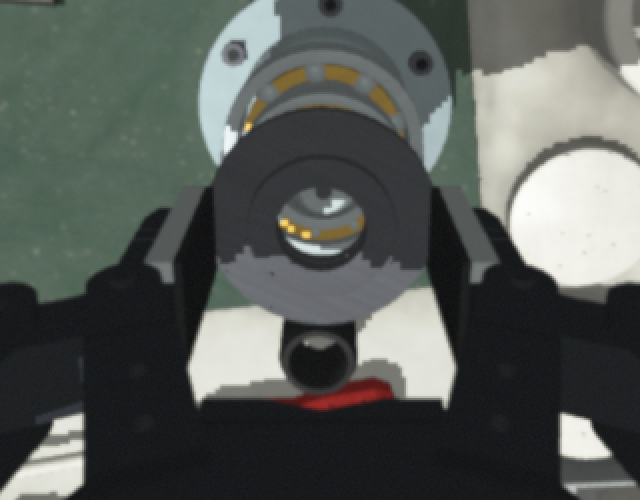

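View pics/ff_s.png

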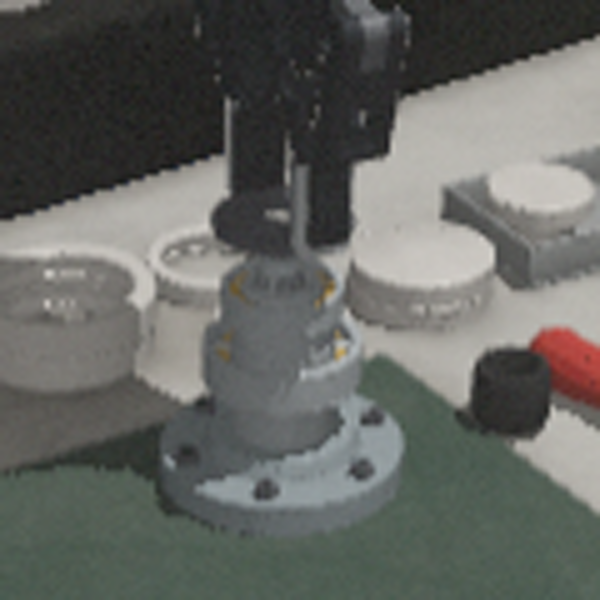

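```bash

python3 - <<'E'
from h import *
s,_=st(); P=camera_params('wrist')
f=lambda l:np.array(l)/2+[159.75,149.75]
c=circ(plane(P,f([(322,106),(322,326),(226,165),(418,165)]),s['position'][2]+3.3)[:,:2],(633,72)); print(c,c[:2]-s['position'][:2])
print('tip',plane(P,f([(323,190)]),95))
E
python3 -m handwheel '[[[0.02,0,0],0,1],[[0.042,0,0],0,1],[[0.042,0,0],0,1]]' 35
python3 - <<'E'
from h import *
s,_=st();print(delta((633.5,72.4,95)));P=camera_params('wrist')
im=read_camera('wrist'); cv2.imwrite('pics/fg.png',im[150:400,160:480].repeat(2,0).repeat(2,1))
E
```

```text
t 33.75 pos [634.1  72.4 109.2] x [-0.025 -0.008 -1.   ] z [ 0.002  1.    -0.008] F [ 0.2 -0.5 -0.9] w 0.584 j6 -1.64
[634.19789041  72.79894542  26.61757432] [0.12981934 0.35784439]
tip [[632.83291807  72.89621272  95.        ]]
t: 34.05
position: [633.2, 72.5, 99.8]
ee_rot: [-0.495, 0.509, 0.504, 0.492]
ft_force: [0.4, 0.7, -1.7]
grip_width: 0.582
t 34.05 pos [633.2  72.5  99.8] x [-0.027 -0.008 -1.   ] z [ 0.002  1.    -0.008] F [ 0.4  0.7 -1.7] w 0.582 j6 -1.64
[ 2.38523684e-02 -2.14095837e-03 -9.25389833e-05]
```

View pics/fg.png

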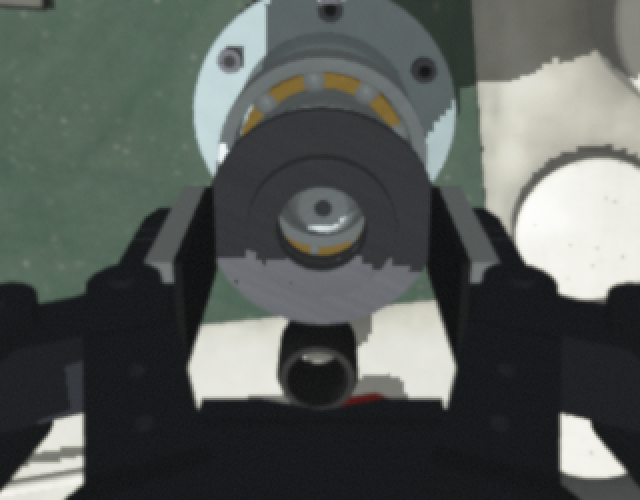

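```bash

python3 - <<'E'
from h import *
s,_=st(); P=camera_params('wrist')
f=lambda l:np.array(l)/2+[159.75,149.75]
z=s['position'][2]
c=circ(plane(P,f([(322,106),(322,326),(226,165),(418,165)]),z+3.3)[:,:2],(633,72)); print(c)
print('bore',plane(P,f([(278,224),(367,224),(322,186)]),z+7.3).round(1))
print('tip',plane(P,f([(323,208)]),95))
E
```

```text
t 34.1 pos [633.4  72.4 100.1] x [-0.027 -0.008 -1.   ] z [ 0.002  1.    -0.008] F [-0.5 -0.5 -1.1] w 0.581 j6 -1.64
[633.51157086  72.8017394   26.61111237]
bore [[631.6  62.9 107.4]
 [631.6  83.  107.4]
 [622.4  72.8 107.4]]
tip [[633.15181205  72.96169122  95.        ]]
```

```bash

python3 -m handwheel '[[[0.012,-0.004,0.001],0,1],[[0.025,-0.004,0.001],0,1],[[0.025,-0.004,0.001],0,1]]'
python3 -m handwheel '[[[0.012,-0.002,0],0,1],[[0.02,-0.002,0],0,1],[[0.02,-0.002,0],0,1]]'
python3 - <<'E'
from h import *
s,_=st();print(delta((633.8,72.4,86)))
E
```

```text
t: 34.4
position: [633.7, 72.6, 94.4]
ee_rot: [-0.495, 0.509, 0.504, 0.491]
ft_force: [-0.1, -0.4, -1.0]
grip_width: 0.584
t: 34.7
position: [633.7, 72.6, 90.0]
ee_rot: [-0.494, 0.51, 0.505, 0.491]
ft_force: [-1.3, 0.6, -1.1]
grip_width: 0.579
t 34.7 pos [633.7  72.6  90. ] x [-0.028 -0.008 -1.   ] z [ 0.002  1.    -0.008] F [-1.3  0.6 -1.1] w 0.579 j6 -1.63
[ 0.01993894 -0.00106639 -0.00088419]
```

Threaded on with no resistance; continue to home (~TCP 84.7).

```bash

python3 -m handwheel '[[[0.01,-0.001,0],0,1],[[0.018,-0.001,0],0,1],[[0.018,-0.001,0],0,1]]'
python3 -m handwheel '[[[0.008,0,0],0,1],[[0.012,0,0],0,1],[[0.012,0,0],0,1]]'
python3 - <<'E'
from h import *
s,_=st();print(delta((633.5,72.4,84)))
E
```

```text
t: 35.0
position: [633.5, 72.6, 86.0]
ee_rot: [-0.494, 0.51, 0.505, 0.491]
ft_force: [0.3, 0.2, -0.3]
grip_width: 0.58
t: 35.3
position: [633.9, 72.5, 84.9]
ee_rot: [-0.495, 0.509, 0.504, 0.491]
ft_force: [-2.9, -0.1, 5.4]
grip_width: 0.582
t 35.3 pos [633.9  72.5  84.9] x [-0.028 -0.008 -1.   ] z [ 0.002  1.    -0.008] F [-2.9 -0.1  5.4] w 0.582 j6 -1.63
[ 0.00480093  0.00206684 -0.00061801]
```

```bash

python3 -m handwheel '[[[0.006,0.001,0],0,1],[[0.01,0.001,0],0,1],[[0.01,0.001,0],0,1]]'
python3 - <<'E'
from h import *
s,_=st()
x,y=280,110
im=read_camera('side'); cv2.imwrite('pics/fh_s.png',cv2.resize(im[y:y+120,x:x+120],None,fx=5,fy=5,interpolation=cv2.INTER_CUBIC))
E
```

```text
t: 35.6
position: [634.0, 72.6, 84.9]
ee_rot: [-0.495, 0.509, 0.504, 0.491]
ft_force: [-5.0, -0.6, 9.8]
grip_width: 0.582
t 35.6 pos [634.   72.6  84.9] x [-0.028 -0.008 -1.   ] z [ 0.002  1.    -0.008] F [-5.  -0.6  9.8] w 0.582 j6 -1.63
```

View pics/fh_s.png

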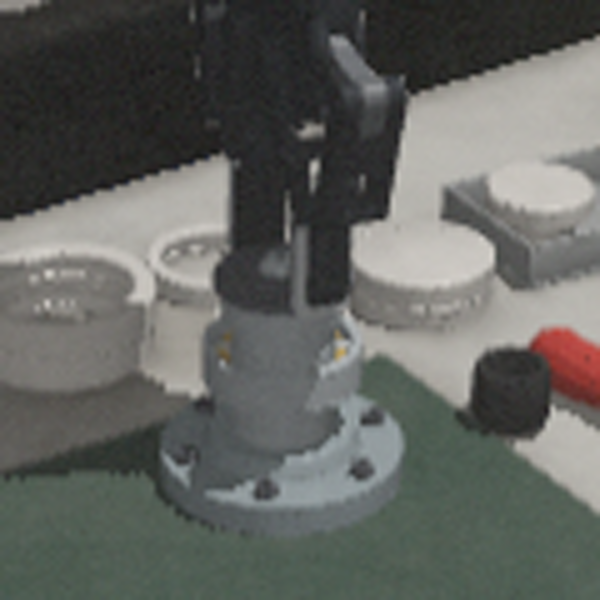

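```bash

python3 -m handwheel '[[[0,0,0],0,0.3],[[0,0,0],0,0.1],[[0,0,0],0,0.1],[[0,0,0],0,0.1],[[0,0,0],0,0.1]]'
python3 -m handwheel '[[[-0.05,0,0],0,0],[[-0.2,0,0],0,0],[[-0.5,0,0],0,0],[[-0.5,0,0],0,0],[[-0.5,0,0],0,0]]'
python3 -m handwheel '[[[0,0,0],0,0],[[0,0,0],0,0],[[0,0,0],0,0]]'
python3 - <<'E'
from h import *
s,_=st()
im=read_camera('wrist'); cv2.imwrite('pics/fi_w.png',im)
x,y=280,110
im=read_camera('side'); cv2.imwrite('pics/fi_s.png',cv2.resize(im[y:y+120,x:x+120],None,fx=5,fy=5,interpolation=cv2.INTER_CUBIC))
P=camera_params('side'); print((proj(P,[(632.3,72.9,z) for z in (60,76,84,88,92,95)])*5-np.array([x,y])*5).round(0))
im=read_camera('scene'); cv2.imwrite('pics/fi_c.png',cv2.resize(im[120:300,200:420],None,fx=3.5,fy=3.3,interpolation=cv2.INTER_CUBIC))
E
```

```text
t: 36.15
position: [633.9, 72.5, 84.6]
ee_rot: [-0.495, 0.509, 0.504, 0.491]
ft_force: [0.4, 0.2, -0.3]
grip_width: 0.898
t: 36.65
position: [638.9, 73.3, 188.8]
ee_rot: [-0.497, 0.508, 0.502, 0.493]
ft_force: [-0.0, 0.6, -0.9]
grip_width: 0.998
t: 36.95
position: [638.0, 73.3, 187.1]
ee_rot: [-0.496, 0.508, 0.503, 0.492]
ft_force: [0.1, 0.4, -0.8]
grip_width: 1.001
t 36.95 pos [638.   73.3 187.1] x [-0.023 -0.009 -1.   ] z [ 0.002  1.    -0.009] F [ 0.1  0.4 -0.8] w 1.001 j6 -1.64
[[283. 348.]
 [282. 311.]
 [282. 292.]
 [282. 283.]
 [282. 274.]
 [282. 267.]]
```

View pics/fi_w.png

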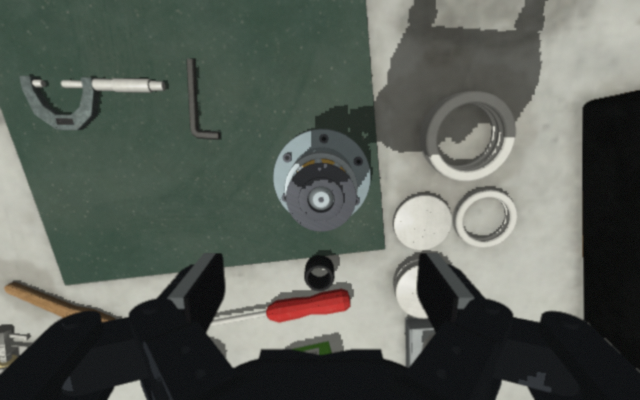

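View pics/fi_s.png

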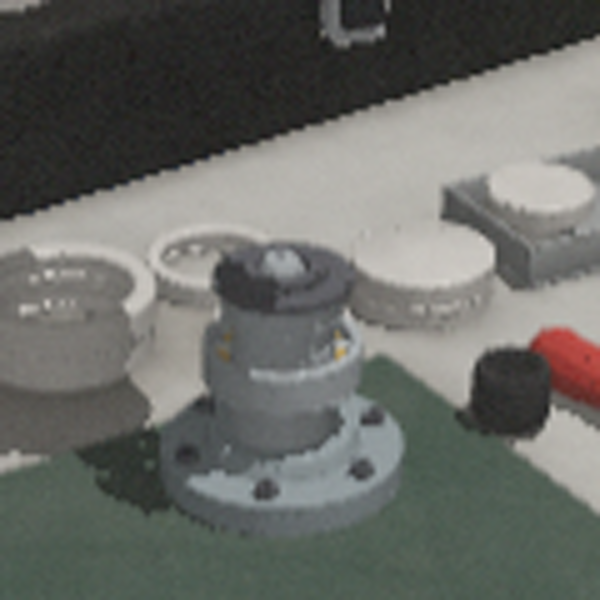

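View pics/fi_c.png

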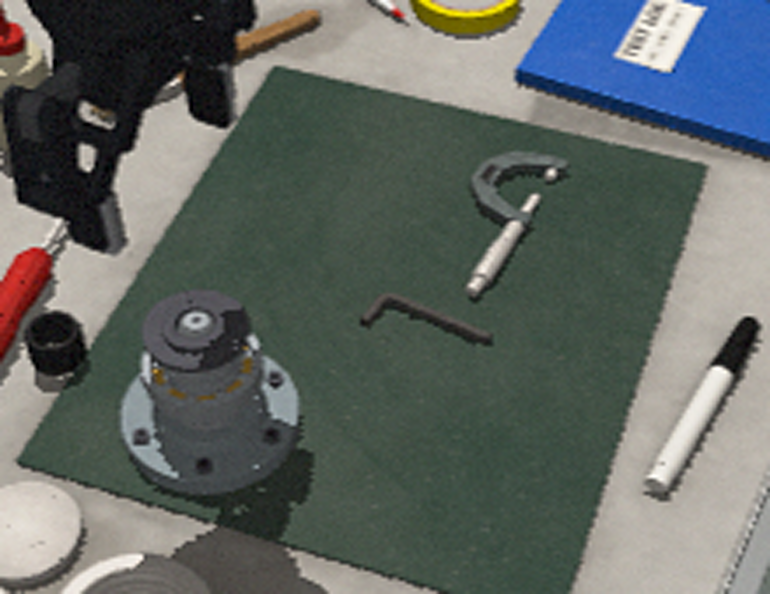

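```bash
python3 -c "
from workcell import *
print(job_done())"
```

```text
the job is handed in; nothing more can be done
None
```

The stack is built on the spindle in the required order: large bearing, distance ring, small bearing, flinger. I handed the job in at about 37 s of the 96 s allowed; no verdict is reported.

- **Lowering and release:** Each part was lowered with the gripper holding it until it met a reaction of about 8–12 N near its home height. It was then released and checked.
- **Final pictures:** The side, wrist and overhead views show all four parts level, with the flinger centred to about 1 mm and the threaded end standing out of it. The gripper is open and clear, about 100 mm above the stack. The micrometer and hex key look unmoved; I judged that by eye and did not measure it.
- **Readings that disagreed:**
  - The distance ring stopped about 0.7 mm above its calculated height while still gripped. The next picture showed it seated and level.
  - The flinger was held only by its thin flange rim, and the opening read about 1.5 mm less than the 54 mm flange should give. The grip held steady while I carried it.
  - The tool had drifted about 0.03 rad off vertical by the end, within the 0.08 rad allowed for the parts.

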